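# Set up a glue-up on the gluing board

### The arm

A 6-joint arm with a two-finger parallel gripper is mounted at the origin on the work surface. World frame = base frame: x ahead of the robot, y to its left, z up, the work surface at z = 0. Lengths are in m, angles in rad, forces in N, time in s.
With the tool pointing down it reaches from about 0.4 to 0.825 m from the base axis. Payload 7 kg.
Tool frame: the origin (TCP) lies at the very end of the fingers, on their centre line; the grasp point (between the pads) lies 19 mm behind it; z points along the fingers, y is the direction in which the jaws open and shut (so a half turn about z gives the same grasp; the last joint's range is limited). The gripper opens to 88 mm and grips with 3 to 60 N. Pads are 19 mm wide; open, the fingers measure 130 mm over their backs; the gripper's body (78 mm by 193 mm) begins 47 mm behind the grasp point.
Start: joints at [1.508, 0.359, 0.012, 0, -1.224, -0.288], TCP at [0.232, 0.634, 0.227] pointing down, gripper open.
Joint ranges: [-3.07, 3.07], [-1.43, 2.12], [-1.02, 1.25], [-3.03, 1.67], [-3.05, -0], [-3.03, 3.03]. Speed limits (rad/s): [2.39, 2.39, 3.01, 3.14, 3.14, 3.14].

### API

Orientations are given as [roll, pitch, yaw] about the fixed x, y, z axes, in that order (R = Rz(yaw) Ry(pitch) Rx(roll)).
In Python, from station import arm gives the robot as it stands.
- The arm moves only by the shell command python3 -m inch 'ROWS' [FORCE]. ROWS is text: rows parted by semicolons, each of 7 numbers parted by spaces: the closure, from 0 (fully open) to 1 (shut), then the shift along the tool's x, y, z each as a share of 300 mm, from -1 to 1, then the turn, a rotation vector about the tool's x, y, z each as a share of 60 degrees, from -1 to 1. In form: grip tx ty tz rx ry rz; .... A call has 1 to 12 rows; each row is the pose to reach, as a shift and turn from the pose commanded when the call began, along the tool's axes at that moment; what a row does not reach only later rows make up. A row lasts 1/10 s, in which the tool goes at most 50 mm and 8.59 degrees, less where a joint would pass 70% of its speed; a pose out of reach is approached as far as the arm can. A call with a number of a shift or a turn outside -1 to 1 is refused whole. A call with a gripper value outside its range is refused whole. The fingers move at their own pace and stop on an object; FORCE is the grip in N (left out, the last holds). Time passes only in rows, so rows that repeat a pose let the fingers close. It gives the time, the measured TCP pose, the force and the opening at its end, in the units of the state.
- arm.get_state(): the state, without advancing time (a new reading comes with each control period).
- arm.grab_frame(name): name is "scene" or "side" or "wrist"; returns a dict with "img" (480x640x3 uint8, red, green, blue), "range_z" (480x640 float32, m along the optical axis (not along the pixel's ray), 0 where there is no reading), "fx", "fy", "cx", "cy" (pixels), "extrinsics" (4x4, takes a point from world to camera coordinates); the wrist camera has in their place "tool_from_camera" (4x4, takes a point from camera to tool coordinates, whose origin is the TCP and whose axes are the flange's). Camera axes: x right, y up, looking along -z (the intrinsics and any distortion apply to the point x, -y, -z); pixel columns grow to the right and rows downward; lengths in m; the calibration is good to about 2 mm. A picture is of the moment at which its call begins: read the wrist's pose just before it.
- arm.job_done(): hands the job in, once; it reports no verdict.
The state is a dict: "t": time; "q": joint angles; "qd": joint speeds; "joint_efforts": joint torques, N m; "eef_pos": TCP position; "ee_rot": TCP orientation; "force": force on the tool from outside, world axes, zero at the start; "moment": the same for the moment, N m; "width": finger opening in m.
Only numpy, scipy, OpenCV 4.12 (cv2) and the standard library are available. Lean on these libraries where they do the work, as an engineer would, in place of code of your own. Each camera call takes 0.05 s, during which the arm holds its last target.

### The job

Set up the glue-up on the gluing board: stand the wooden tube on the middle of the board, lay the wooden end disc centred on top of the tube, and stand the steel weight upright, centred on the disc. On the same line, stand the glue bottle on the board midway between the tube and the black spring clamp, and lay the cork sanding block flat on the board midway between the tube and the wooden bench dog. Leave the tin and the screwdriver where they are.

Things in the scene. Friction and masses are not known exactly. Their poses are not given: they have to be found in the camera images.
- board: The gluing board, fixed: a plywood board with round ends, 400 mm long (its own y axis), 140 mm deep (its own x axis, pointing away from the robot, give or take 0.25 rad), on two battens. Its flat top is 45 mm above the bench. Origin: at bench height under the board's middle. The clamp and the dog stand on its long centre line (own x = 0), 150 mm either side of the middle; which of them is at which end changes.
- clamp: Black spring clamp gripping the back edge of the board near one end, fixed. Origin: on the board's top, under its round jaw pad (22 mm across) on the board's centre line. Its 18 mm wide jaw runs from there to the back, with the handles 155 mm behind the pad and up to 44 mm above the board's top.
- dog: Wooden bench dog, a dark turned round peg standing on the board's centre line near the other end, fixed, 26 mm across, 36 mm tall. Origin: on the board's top, on its axis.
- tube: Open wooden tube standing upright on the bench, 56 mm outside diameter, 40 mm inside, 50 mm tall, about 45 g. Origin: centre of its underside; z up. 
- disc: Solid flat wooden disc lying on the bench, 56 mm diameter, 16 mm thick, about 30 g. Origin: centre of its underside; z up. 
- weight: Steel weight, about 0.4 kg, standing on the bench: a round body of 50 mm diameter, 24 mm tall, with a round upright grip post of 22 mm diameter on top, from 26 to 56 mm above the underside. Origin: centre of its underside; z up. 
- glue: White closed plastic glue bottle standing on the bench, straight round body of 36 mm diameter up to at least 55 mm, narrowing above to a black cap, 100 mm tall in all, about 80 g. Origin: centre of its underside; z up. 
- block: Cork sanding block lying flat on the bench, 60 mm (own x) by 38 mm (own y) by 28 mm tall, about 40 g. Origin: centre of its underside; z up. 
- tin: Bystander: open aluminium tin standing on the bench, 66 mm across, 80 mm tall. Origin: centre of its underside; z up. 
- driver: Bystander: wood-handled screwdriver lying on the bench, 190 mm long along its own x. Origin: under its middle.

How it is judged:
By the outcome, as a careful person would: the job done as asked, in the order asked, and still so for the second after the job is handed in, with the robot touching nothing.
It also fails if it takes over 147 s, if anything falls off the work surface, if the arm or the gripper's body presses on something with over 40 N, if the wrist force passes 120 N, or if a joint passes its speed limit or range.

## Working session

There is one attempt and no reset: what is moved stays moved. The work goes in short steps, Python scripts to look and compute and a shell command to move; the robot and the scene stay as the last step left them, time stands still between calls to the robot, and variables do not carry over. Pictures are saved under pics/ and viewed, and the job is handed in when it is done.

```bash
ls; mkdir -p pics; python3 - <<'E'
from station import arm
import cv2,numpy as np
print(arm.get_state())
for n in("scene","side","wrist"):
    f=arm.grab_frame(n); cv2.imwrite(f"pics/{n}0.png",f["img"][:,:,::-1]); np.savez(f"pics/{n}0.npz",**f)
    print({k:v for k,v in f.items() if k not in("img","range_z")})
E
```

```text
pics
{'t': 0.0, 'q': array([ 1.50809252e+00,  3.59370029e-01,  1.10676998e-02, -3.61430763e-04,
       -1.22405967e+00, -2.88082988e-01]), 'qd': array([-6.67481180e-04,  5.08280733e-04, -2.70937805e-03, -1.35097787e-03,
       -1.41941049e-03,  1.03322963e-05]), 'joint_efforts': array([ 9.57072116e-04, -5.82713234e+01,  2.93070441e+01,  6.99766651e+00,
        7.16846334e-03, -1.57981781e-04]), 'eef_pos': array([0.23182006, 0.63343872, 0.22563538]), 'ee_rot': array([ 3.13999496e+00, -1.19107243e-04, -3.50909787e-01]), 'force': array([ 0.05425487,  0.03800556, -0.06129573]), 'moment': array([-0.01635984,  0.03778751, -0.03194422]), 'width': 0.0875455790972104}
{'fx': 567.7234408831889, 'fy': 567.7234408831889, 'cx': 321.04607226301357, 'cy': 249.7064293336745, 'extrinsics': array([[-5.25264068e-02,  9.98619191e-01,  8.29852449e-04,
         5.89818576e-03],
       [-7.70828920e-01, -4.10731387e-02,  6.35716740e-01,
         3.94408992e-01],
       [ 6.34873021e-01,  3.27522419e-02,  7.71921976e-01,
        -1.50086377e+00],
       [ 0.00000000e+00,  0.00000000e+00,  0.00000000e+00,
  
[... 153 characters left out ...]
99695588, -0.07586539,  0.01798365, -0.55441504],
       [ 0.02588805,  0.53966802,  0.84147979, -0.0637208 ],
       [-0.07354439, -0.83845266,  0.53998922, -0.90180657],
       [ 0.        ,  0.        ,  0.        ,  1.        ]])}
{'fx': 387.39416151291476, 'fy': 387.39416151291476, 'cx': 327.29192130999047, 'cy': 234.3350361724472, 'tool_from_camera': array([[ 8.06136975e-04,  9.66785325e-01,  2.55588507e-01,
         6.75950935e-02],
       [ 9.99999406e-01, -5.91779929e-04, -9.15582426e-04,
        -4.06834279e-04],
       [-7.33919505e-04,  2.55589093e-01, -9.66785228e-01,
        -1.58561832e-01],
       [ 0.00000000e+00,  0.00000000e+00,  0.00000000e+00,
         1.00000000e+00]])}
```

View pics/scene0.png

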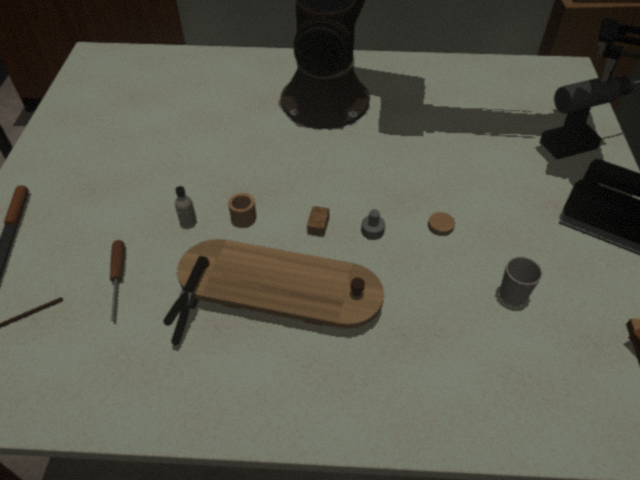

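View pics/side0.png

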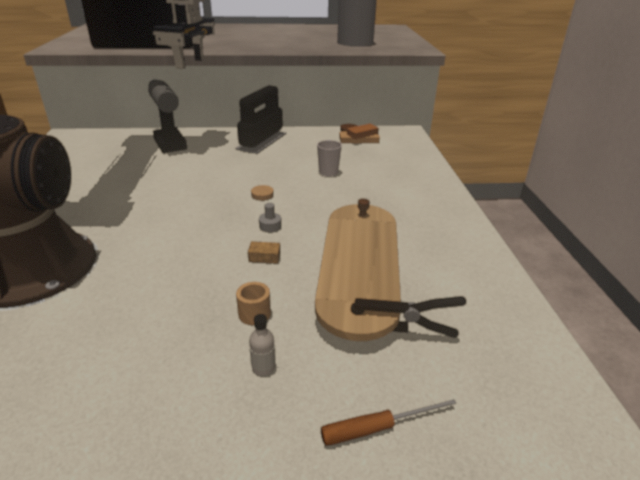

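View pics/wrist0.png

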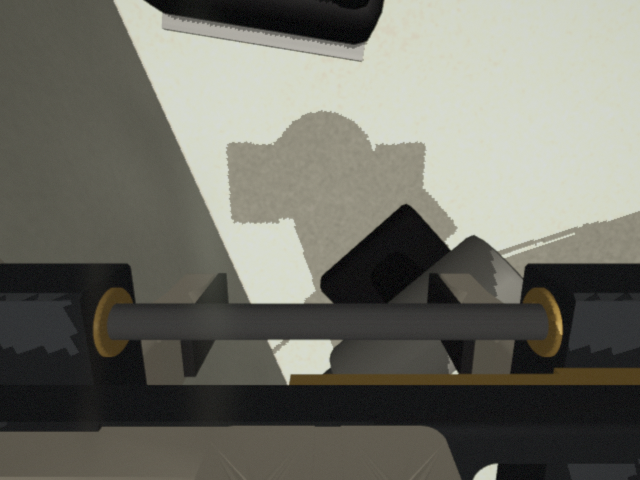

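```bash
cat > h.py <<'E'
import numpy as np,cv2
def cloud(f,T=None):
    z=f["range_z"].astype(float); v,u=np.mgrid[0:480,0:640]
    P=np.stack([(u-f["cx"])/f["fx"]*z,-(v-f["cy"])/f["fy"]*z,-z],-1)
    if T is None: T=np.linalg.inv(f["extrinsics"])
    W=P@T[:3,:3].T+T[:3,3]; W[z==0]=np.nan
    return W
def load(n): return dict(np.load(n,allow_pickle=True))
E
python3 - <<'E'
from h import *
from scipy import ndimage
C=[]
for n in("scene","side"):
    f=load(f"pics/{n}0.npz");W=cloud(f)
    m=np.isfinite(W[...,0])&(W[...,0]>.25)&(W[...,0]<1.0)&(abs(W[...,1])<.7)
    b=m&(abs(W[...,2])<.012); print(n,"table z",np.median(W[b][:,2]),b.sum())
    o=m&(W[...,2]>.009)
    L,k=ndimage.label(o)
    for i in range(1,k+1):
        p=W[L==i]
        if len(p)<60: continue
        vv,uu=np.where(L==i)
        print(n,len(p),"px",int(uu.mean()),int(vv.mean()),"min",p.min(0).round(3),"max",p.max(0).round(3),"z95",np.percentile(p[:,2],95).round(4))
E
```

```text
scene table z 0.001390041684982135 169250
scene 4347 px 607 199 min [0.357 0.531 0.009] max [0.48  0.674 0.159] z95 0.1539
scene 1060 px 11 222 min [ 0.381 -0.663  0.01 ] max [ 0.628 -0.603  0.035] z95 0.0296
scene 572 px 184 207 min [ 0.439 -0.286  0.009] max [ 0.47  -0.249  0.104] z95 0.1008
scene 736 px 242 208 min [ 0.403 -0.178  0.009] max [ 0.462 -0.123  0.056] z95 0.0529
scene 510 px 318 219 min [ 0.413 -0.011  0.009] max [0.477 0.034 0.034] z95 0.032
scene 499 px 373 224 min [0.434 0.104 0.009] max [0.481 0.153 0.061] z95 0.058
scene 466 px 441 222 min [0.404 0.246 0.009] max [0.461 0.301 0.023] z95 0.0204
scene 13307 px 275 284 min [ 0.529 -0.25   0.01 ] max [0.758 0.144 0.092] z95 0.0663
scene 659 px 116 268 min [ 0.524 -0.404  0.009] max [ 0.712 -0.35   0.031] z95 0.028
scene 1484 px 519 279 min [0.572 0.366 0.009] max [0.64  0.431 0.085] z95 0.0815
scene 275 px 634 331 min [0.659 0.582 0.009] max [0.728 0.616 0.044] z95 0.0421
side table z -0.00027684574947867135 120412
side 801 px 198 25 min [0.25  0.559 0.226] max [0.302 0.7   0.391] z95 0.3838
side 2108 px 259 116 min [0.357 0.522 0.016] max [0.488 0.695 0.154] z95 0.151
side 562 px 360 133 min [0.662 0.574 0.009] max [0.783 0.7   0.042] z95 0.0404
side 728 px 328 155 min [0.575 0.356 0.009] max [0.638 0.429 0.081] z95 0.0786
side 238 px 261 191 min [0.408 0.237 0.009] max [0.461 0.297 0.018] z95 0.0172
side 11420 px 367 278 min [ 0.532 -0.258  0.01 ] max [0.757 0.14  0.089] z95 0.0675
side 435 px 269 217 min [0.432 0.094 0.009] max [0.48  0.142 0.058] z95 0.0556
side 572 px 263 250 min [ 0.413 -0.019  0.009] max [0.477 0.028 0.03 ] z95 0.029
side 2330 px 257 323 min [ 0.405 -0.295  0.009] max [ 0.469 -0.131  0.102] z95 0.0953
side 1805 px 368 423 min [ 0.526 -0.412  0.009] max [ 0.713 -0.356  0.028] z95 0.0259
```

```bash
cat > go.py <<'E'
import sys,numpy as np
from scipy.spatial.transform import Rotation as R
from station import arm
s=arm.get_state(); p=s["eef_pos"]; r=R.from_euler("xyz",s["ee_rot"])
a=[float(v) for v in sys.argv[1:]]
g=np.array(a[:3]); gr=R.from_euler("xyz",[np.pi,0,a[3]])
d=r.inv().apply(g-p)/.3
w=(r.inv()*gr).as_rotvec()/np.deg2rad(60)
print("t",round(s["t"],2),"pos",p.round(4),"rot",s["ee_rot"].round(4),"F",s["force"].round(1),"w",round(s["width"],4))
print("need shift",d.round(4),"turn",w.round(4))
print("rows",int(np.ceil(max(np.linalg.norm(d)*6,np.linalg.norm(w)*60/8.59))), "half shift",(d/2).round(4),"third",(d/3).round(4))
E
python3 go.py 0.45 0 0.24 0
```

```text
t 0.15 pos [0.2319 0.6335 0.2259] rot [ 3.1403e+00 -1.0000e-04 -3.5090e-01] F [-0.4  0.3  0.2] w 0.0876
need shift [ 1.4087  1.7332 -0.0448] turn [ 1.200e-03  1.000e-04 -3.351e-01]
rows 14 half shift [ 0.7043  0.8666 -0.0224] third [ 0.4696  0.5777 -0.0149]
```

```bash
python3 -m inch '0 0.704 0.867 -0.022 0 0 0;0 0.704 0.867 -0.022 0 0 0;0 0.704 0.867 -0.022 0 0 0;0 0.704 0.867 -0.022 0 0 0;0 0.704 0.867 -0.022 0 0 0;0 0.704 0.867 -0.022 0 0 0;0 0.704 0.867 -0.022 0 0 0'; python3 go.py .45 0 .24 0
```

```text
t: 0.85
eef_pos: [0.3411, 0.3141, 0.2333]
ee_rot: [-3.142, 0.0, -0.351]
force: [1.3, 1.5, -0.0]
width: 0.0878
t 0.85 pos [0.3411 0.3141 0.2333] rot [-3.1415e+00  2.0000e-04 -3.5140e-01] F [ 1.3  1.5 -0. ] w 0.0878
need shift [ 0.7013  0.8582 -0.0227] turn [-1.000e-04  1.000e-04 -3.355e-01]
rows 7 half shift [ 0.3507  0.4291 -0.0113] third [ 0.2338  0.2861 -0.0076]
```

```bash
python3 -m inch '0 0.701 0.858 -0.022 0 0 -0.335;0 0.701 0.858 -0.022 0 0 -0.335;0 0.701 0.858 -0.022 0 0 -0.335;0 0.701 0.858 -0.022 0 0 -0.335;0 0.701 0.858 -0.022 0 0 -0.335;0 0.701 0.858 -0.022 0 0 -0.335;0 0.701 0.858 -0.022 0 0 -0.335;0 0.701 0.858 -0.022 0 0 -0.335;0 0.701 0.858 -0.022 0 0 -0.335'
cat > snap.py <<'E'
import sys,numpy as np,cv2
from station import arm
n=sys.argv[1]; s=arm.get_state(); f=arm.grab_frame("wrist")
np.savez(f"pics/{n}.npz",pos=s["eef_pos"],rot=s["ee_rot"],**f); cv2.imwrite(f"pics/{n}.png",f["img"][:,:,::-1])
print(s["eef_pos"],s["ee_rot"],np.abs(s["qd"]).max())
E
python3 snap.py w1
```

```text
t: 1.75
eef_pos: [0.4498, 0.002, 0.2395]
ee_rot: [3.142, 0.001, -0.003]
force: [-0.3, 0.3, -0.3]
width: 0.0876
[0.4498239  0.00196683 0.23947526] [ 3.14152052e+00  6.03019365e-04 -3.20051012e-03] 0.04716617189329485
```

View pics/w1.png

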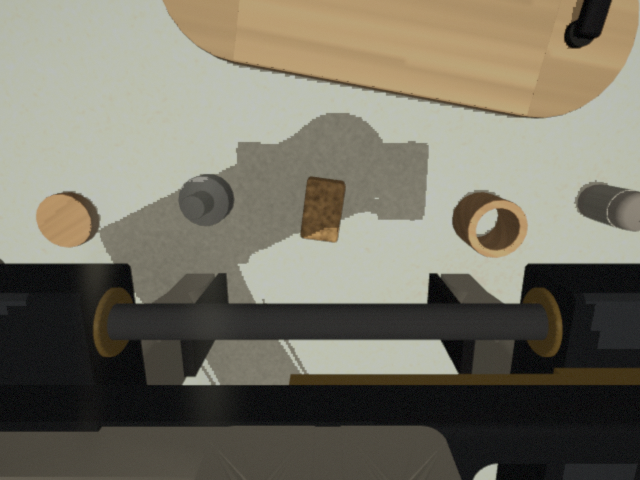

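```bash
python3 -m inch '0 0.4 0 0 0 0 0;0 0.4 0 0 0 0 0;0 0.4 0 0 0 0 0;0 0.4 0 0 0 0 0;0 0.4 0 0 0 0 0'; python3 snap.py w2
cat >> h.py <<'E'
from scipy.spatial.transform import Rotation as R
from scipy import ndimage
from scipy.optimize import least_squares
def wcloud(n):
    f=load(f"pics/{n}.npz"); T=np.eye(4); T[:3,:3]=R.from_euler("xyz",f["rot"]).as_matrix(); T[:3,3]=f["pos"]
    W=cloud(f,T@f["tool_from_camera"]); W[264:]=np.nan
    return W,f
def blobs(n,lo=.008,minpx=80):
    W,f=wcloud(n); o=np.isfinite(W[...,0])&(W[...,2]>lo)&(W[...,2]<.2)
    o&=(abs(W[...,2])<.3)
    L,k=ndimage.label(o); out=[]
    for i in range(1,k+1):
        if (L==i).sum()<minpx: continue
        out.append((L==i))
    return W,f,out
def circ(P):
    P=np.asarray(P,float)[:,:2]; c0=P.mean(0)
    r=least_squares(lambda v:np.hypot(*(P-v[:2]).T)-v[2],[*c0,.02],loss="soft_l1",f_scale=.001)
    return r.x, np.sqrt(np.mean(r.fun**2))
E
python3 - <<'E'
from h import *
for n in("w1","w2"):
    W,f,B=blobs(n)
    t=np.isfinite(W[...,2])&(abs(W[...,2])<.008); print(n,"table",np.median(W[t][:,2]))
    for m in B:
        p=W[m]; z=np.percentile(p[:,2],97); top=p[p[:,2]>z-.006]
        mk=m&(W[...,2]>z-.006); c,_=cv2.findContours(mk.astype(np.uint8),0,1); c=max(c,key=len)[:,0]
        (cx,cy),rr=cv2.minEnclosingCircle(top[:,:2].astype(np.float32))
        vv,uu=np.where(m); print(len(p),"px",int(uu.mean()),int(vv.mean()),"ztop",z.round(4),"mean",top.mean(0).round(4),"mec",round(cx,4),round(cy,4),round(rr,4))
E
```

```text
t: 2.3
eef_pos: [0.5694, 0.0044, 0.239]
ee_rot: [3.141, 0.002, 0.002]
force: [0.2, -0.1, 0.6]
width: 0.0876
[0.56942916 0.00442881 0.23898464] [3.14136762e+00 1.66057193e-03 1.63157728e-03] 0.03075961649977479
w1 table 0.0004164542445239672
40572 px 428 46 ztop 0.0534 mean [ 0.5971 -0.1822  0.0588] mec 0.5962 -0.0626 0.1859
2179 px 205 199 ztop 0.057 mean [0.4526 0.1226 0.0559] mec 0.4519 0.1231 0.0114
2399 px 322 209 ztop 0.0298 mean [0.4436 0.0071 0.0282] mec 0.443 0.0074 0.0338
2180 px 612 206 ztop 0.0729 mean [ 0.4473 -0.2622  0.0704] mec 0.4476 -0.2685 0.0147
2537 px 65 219 ztop 0.0176 mean [0.4317 0.2677 0.016 ] mec 0.4313 0.2692 0.0286
3113 px 491 224 ztop 0.0515 mean [ 0.4307 -0.1548  0.05  ] mec 0.4298 -0.1552 0.0282
w2 table 0.0003653200634763376
70939 px 404 137 ztop 0.0692 mean [ 0.66   -0.1564  0.0706] mec 0.6746 -0.0645 0.1694
```

View pics/w2.png

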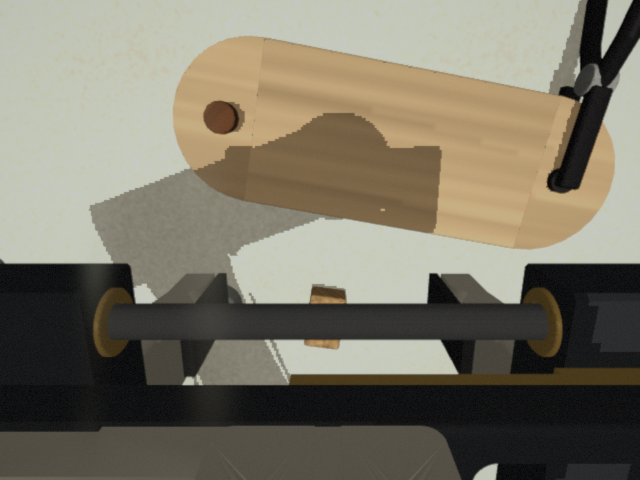

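```bash
cat > board.py <<'E'
from h import *
import sys
def fit(n):
    W,f=wcloud(n)
    m=np.isfinite(W[...,2])&(abs(W[...,2]-.0455)<.006)&(W[...,0]>.5)
    L,k=ndimage.label(m); s=ndimage.sum(m,L,range(1,k+1)); m=L==1+np.argmax(s)
    c,_=cv2.findContours(m.astype(np.uint8),0,1); c=max(c,key=len)[:,0]
    c=c[(c[:,0]>3)&(c[:,0]<636)&(c[:,1]>3)&(c[:,1]<258)]
    P=W[c[:,1],c[:,0]]; ztop=np.median(W[m][:,2])
    def res(v,P=P):
        d=P[:,:2]-v[:2]; a=v[2]; u=np.array([np.cos(a),np.sin(a)]); w=np.array([-u[1],u[0]])
        x=d@u; y=d@w; y=y-np.clip(y,-.13,.13); return np.hypot(x,y)-.07
    r=least_squares(res,[.63,-.055,.15],loss="soft_l1",f_scale=.0015)
    e=res(r.x); print(n,"board",r.x.round(4),"z",ztop.round(4),"inl",(abs(e)<.003).mean().round(2),"rms",np.sqrt(np.mean(e[abs(e)<.003]**2)).round(5),len(P))
    return r.x,W,f
if __name__=="__main__":
  for n in sys.argv[1:]:
    v,W,f=fit(n)
    a=v[2];u=np.array([np.cos(a),np.sin(a)]); w=np.array([-u[1],u[0]])
    for s in(1,-1):
        c=v[:2]+s*.15*w; d=np.hypot(W[...,0]-c[0],W[...,1]-c[1])
        m=(d<.035)&(W[...,2]>.053)
        print("end",s,c.round(4),m.sum(), m.sum() and W[m].mean(0).round(4))
        if s==1 and m.sum():
            t=m&(W[...,2]>.078); cc,_=cv2.findContours(t.astype(np.uint8),0,1); cc=max(cc,key=len)[:,0]
            print(" dog circle",circ(W[cc[:,1],cc[:,0]]),W[t].mean(0))
E
python3 board.py w1 w2
```

```text
w1 board [ 0.6227 -0.0515 -0.1863] z 0.0455 inl 0.7 rms 0.00104 613
end 1 [0.6505 0.0959] 0 0
end -1 [ 0.5949 -0.1989] 1259 [ 0.6005 -0.2032  0.0627]
w2 board [ 0.6217 -0.0554 -0.1794] z 0.0454 inl 0.82 rms 0.00124 1177
end 1 [0.6485 0.0922] 941 [0.6478 0.0888 0.079 ]
 dog circle (array([0.64787932, 0.0900983 , 0.01207214]), np.float64(0.00032200331824999354)) [0.64793725 0.0899107  0.07996562]
end -1 [ 0.595 -0.203] 1337 [ 0.6084 -0.2043  0.0633]
```

```bash
python3 go.py .430 -.155 .12 -.18
```

```text
t 2.35 pos [0.5691 0.0042 0.2395] rot [-3.1415e+00  8.0000e-04  1.6000e-03] F [0.4 0.3 0.2] w 0.0876
need shift [-0.4643  0.5301  0.3986] turn [0.     0.0008 0.1734]
rows 5 half shift [-0.2322  0.265   0.1993] third [-0.1548  0.1767  0.1329]
```

```bash
python3 -m inch '0 -0.464 0.530 0.399 0 0 0.173;0 -0.464 0.530 0.399 0 0 0.173;0 -0.464 0.530 0.399 0 0 0.173;0 -0.464 0.530 0.399 0 0 0.173;0 -0.464 0.530 0.399 0 0 0.173;0 -0.464 0.530 0.399 0 0 0.173;0 -0.464 0.530 0.399 0 0 0.173' 15; python3 go.py .430 -.155 .02 -.18
```

```text
t: 3.05
eef_pos: [0.4299, -0.156, 0.1206]
ee_rot: [-3.141, -0.001, -0.181]
force: [1.0, 0.0, 0.6]
width: 0.0877
t 3.05 pos [ 0.4299 -0.156   0.1206] rot [-3.1415e+00 -1.0000e-03 -1.8150e-01] F [1.  0.  0.6] w 0.0877
need shift [-0.0004 -0.0033  0.3354] turn [-0.0001 -0.0009 -0.0014]
rows 3 half shift [-0.0002 -0.0017  0.1677] third [-1.000e-04 -1.100e-03  1.118e-01]
```

```bash
python3 -m inch '0 0 -0.003 0.335 0 0 0;0 0 -0.003 0.335 0 0 0;0 0 -0.003 0.335 0 0 0;0 0 -0.003 0.335 0 0 0;1 0 -0.003 0.335 0 0 0;1 0 -0.003 0.335 0 0 0;1 0 -0.003 0.335 0 0 0;1 0 -0.003 0.335 0 0 0;1 0 -0.003 0.335 0 0 0;1 0 -0.003 0.335 0 0 0' 15; python3 go.py .430 -.155 .02 -.18
```

```text
t: 4.05
eef_pos: [0.4314, -0.1551, 0.0204]
ee_rot: [-3.141, -0.001, -0.181]
force: [-2.4, 2.4, 9.0]
width: 0.0551
t 4.05 pos [ 0.4314 -0.1551  0.0204] rot [-3.1415e+00 -1.1000e-03 -1.8090e-01] F [-2.4  2.4  9. ] w 0.0551
need shift [-0.0046  0.0005  0.0012] turn [-0.0001 -0.0011 -0.0009]
rows 1 half shift [-0.0023  0.0002  0.0006] third [-0.0015  0.0002  0.0004]
```

```bash
python3 -m inch '1 0 0 -0.3 0 0 0;1 0 0 -0.6 0 0 0;1 0 0 -0.6 0 0 0;1 0 0 -0.6 0 0 0;1 0 0 -0.6 0 0 0;1 0 0 -0.6 0 0 0'; python3 go.py .50 -.03 .2 -.18
```

```text
t: 4.65
eef_pos: [0.4309, -0.155, 0.1999]
ee_rot: [-3.141, -0.001, -0.182]
force: [0.4, -0.3, -0.9]
width: 0.0551
t 4.65 pos [ 0.4309 -0.155   0.1999] rot [-3.1408e+00 -1.4000e-03 -1.8150e-01] F [ 0.4 -0.3 -0.9] w 0.0551
need shift [ 1.515e-01 -4.513e-01  2.000e-04] turn [-0.0008 -0.0013 -0.0015]
rows 3 half shift [ 7.570e-02 -2.257e-01  1.000e-04] third [ 5.050e-02 -1.504e-01  1.000e-04]
```

```bash
python3 -m inch '1 0.15 -0.451 0 0 0 0;1 0.15 -0.451 0 0 0 0;1 0.15 -0.451 0 0 0 0;1 0.15 -0.451 0 0 0 0;1 0.15 -0.451 0 0 0 0;1 0.15 -0.451 0 0 0 0'; python3 snap.py w3; python3 board.py w3
```

```text
t: 5.25
eef_pos: [0.4985, -0.0307, 0.1982]
ee_rot: [3.14, 0.003, -0.181]
force: [0.0, -0.3, -0.5]
width: 0.0553
[ 0.49846606 -0.03066579  0.19821069] [ 3.14039963e+00  2.60648063e-03 -1.81414678e-01] 0.015366168866997357
w3 board [ 0.6223 -0.0555 -0.181 ] z 0.0454 inl 0.79 rms 0.00099 832
end 1 [0.6493 0.0921] 1702 [0.6463 0.0879 0.0778]
 dog circle (array([0.64767408, 0.09031186, 0.01218227]), np.float64(0.0003846746914662293)) [0.64747686 0.08986112 0.07997507]
end -1 [ 0.5953 -0.203 ] 1882 [ 0.6042 -0.2038  0.0631]
```

View pics/w3.png

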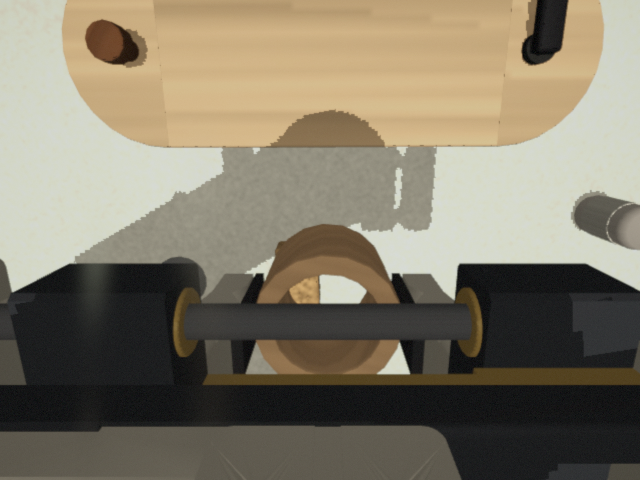

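```bash
python3 - <<'E'
from h import *
W,f=wcloud("w3")
im=cv2.resize(f["img"][0:160,40:640,::-1],None,fx=1.33,fy=1.33); 
c=f["img"][10:90,490:600,::-1]; cv2.imwrite("pics/pad.png",cv2.resize(c,None,fx=7,fy=7,interpolation=0))
u0=np.array([.6223,-.0555]);a=-.181;u=np.array([np.cos(a),np.sin(a)]);w=np.array([-u[1],u[0]])
d=W[...,:2]-u0; Y=d@w; X=d@u
for r in range(20,72,5): print(r,[(int(c),round(X[r,c],3),round(Y[r,c],3),round(W[r,c,2],3)) for c in range(516,570,6)])
# board ends at row
for r in(30,50,70,90):
    m=np.where(abs(W[r,:,2]-.0455)<.005)[0]; print(r,"Y ends",Y[r,m.min()],Y[r,m.max()],X[r,m.min()],X[r,m.max()])
g=cv2.cvtColor(f["img"],cv2.COLOR_RGB2GRAY).astype(float)
for rows in((70,100),(100,135)):
    p=g[rows[0]:rows[1]].mean(0); dd=np.abs(np.diff(cv2.GaussianBlur(p[None],(5,1),1)[0])); r=sum(rows)//2
    for lo,hi in((130,200),(470,530)):
        c=lo+np.argmax(dd[lo:hi]); print("seam",rows,c,Y[r,c].round(4),X[r,c].round(4))
E
```

```text
20 [(516, np.float64(0.02), np.float64(-0.135), np.float64(0.045)), (522, np.float64(0.019), np.float64(-0.139), np.float64(0.045)), (528, np.float64(0.02), np.float64(-0.144), np.float64(0.045)), (534, np.float64(0.02), np.float64(-0.148), np.float64(0.044)), (540, np.float64(0.015), np.float64(-0.143), np.float64(0.063)), (546, np.float64(0.014), np.float64(-0.146), np.float64(0.066)), (552, np.float64(0.014), np.float64(-0.149), np.float64(0.067)), (558, np.float64(0.015), np.float64(-0.154), np.float64(0.065)), (564, np.float64(0.015), np.float64(-0.158), np.float64(0.065))]
25 [(516, np.float64(0.016), np.float64(-0.135), np.float64(0.044)), (522, np.float64(0.016), np.float64(-0.14), np.float64(0.045)), (528, np.float64(0.017), np.float64(-0.144), np.float64(0.044)), (534, np.float64(0.014), np.float64(-0.143), np.float64(0.056)), (540, np.float64(0.012), np.float64(-0.143), np.float64(0.064)), (546, np.float64(0.011), np.float64(-0.146), np.float64(0.066)), (552, np.float64(0.012), np.float64(-0.151), np.float64(0.064)), (558, np.float64(0.011), np.float64(-0.155), np.float64(
[... 5224 characters left out ...]
loat64(-0.014), np.float64(-0.166), np.float64(0.044)), (558, np.float64(-0.014), np.float64(-0.17), np.float64(0.046)), (564, np.float64(-0.014), np.float64(-0.175), np.float64(0.045))]
30 Y ends 0.1960160335230948 -0.1984351306569147 0.012834867404668784 0.012774942784491683
50 Y ends 0.19682931676339982 -0.2008501809819608 -0.0008184634913219007 -0.00040006787573089426
70 Y ends 0.19632765425197438 -0.19923995884631182 -0.014319184294073058 -0.014071808797124628
90 Y ends 0.19177310151239238 -0.19469157979656931 -0.028433401704846033 -0.02823051939106815
seam (70, 100) 162 0.1266 -0.025
seam (70, 100) 502 -0.1298 -0.0247
seam (100, 135) 165 0.127 -0.048
seam (100, 135) 498 -0.1291 -0.0479
```

View pics/pad.png

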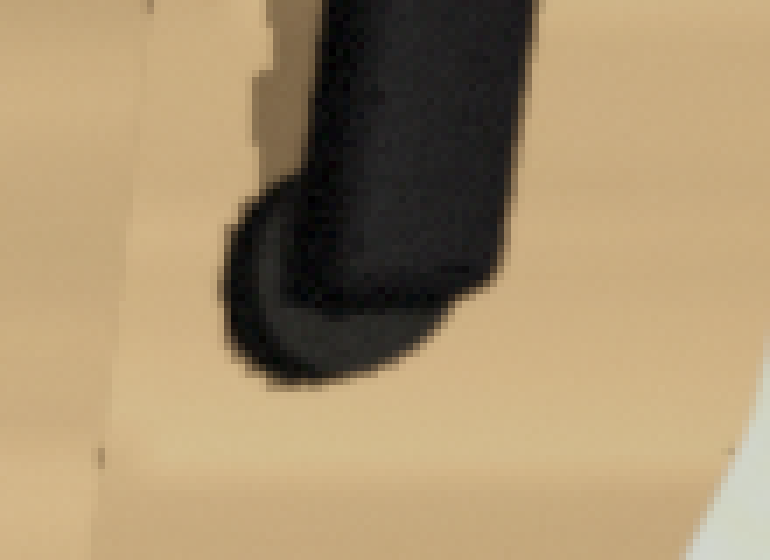

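```bash
python3 go.py .622 -.0568 .13 -.181
```

```text
t 5.3 pos [ 0.4986 -0.0309  0.1986] rot [ 3.1407e+00  1.9000e-03 -1.8190e-01] F [-0.  -0.3 -0.2] w 0.0549
need shift [0.4206 0.0103 0.2279] turn [ 0.0008  0.0018 -0.0009]
rows 3 half shift [0.2103 0.0051 0.114 ] third [0.1402 0.0034 0.076 ]
```

```bash
python3 -m inch '1 0.42 0.01 0.228 0 0 0;1 0.42 0.01 0.228 0 0 0;1 0.42 0.01 0.228 0 0 0;1 0.42 0.01 0.228 0 0 0;1 0.42 0.01 0.228 0 0 0;1 0.42 0.01 0.228 0 0 0'; python3 go.py .622 -.0568 .067 -.181
```

```text
t: 5.9
eef_pos: [0.6223, -0.0565, 0.1316]
ee_rot: [-3.142, -0.0, -0.182]
force: [0.6, 0.3, -0.3]
width: 0.0552
t 5.9 pos [ 0.6223 -0.0565  0.1316] rot [-3.1415e+00 -2.0000e-04 -1.8210e-01] F [ 0.6  0.3 -0.3] w 0.0552
need shift [-0.0009  0.0012  0.2154] turn [-0.     -0.0002 -0.0011]
rows 2 half shift [-0.0005  0.0006  0.1077] third [-0.0003  0.0004  0.0718]
```

```bash
python3 -m inch '1 -0.001 0.001 0.12 0 0 0;1 -0.001 0.001 0.18 0 0 0;1 -0.001 0.001 0.215 0 0 0;1 -0.001 0.001 0.215 0 0 0;1 -0.001 0.001 0.215 0 0 0'; python3 go.py .622 -.0568 .066 -.181
```

```text
t: 6.4
eef_pos: [0.6232, -0.0559, 0.0683]
ee_rot: [-3.141, -0.002, -0.181]
force: [-0.4, -0.9, -0.4]
width: 0.0551
t 6.4 pos [ 0.6232 -0.0559  0.0683] rot [-3.1411e+00 -2.0000e-03 -1.8070e-01] F [-0.4 -0.9 -0.4] w 0.0551
need shift [-0.0034  0.0038  0.0075] turn [-0.0004 -0.0019  0.0003]
rows 1 half shift [-0.0017  0.0019  0.0038] third [-0.0011  0.0013  0.0025]
```

```bash
python3 -m inch '1 -0.003 0.003 0.01 0 0 0;1 -0.003 0.003 0.01 0 0 0;1 -0.003 0.003 0.01 0 0 0;1 -0.003 0.003 0.01 0 0 0'; python3 go.py .622 -.0568 .066 -.181
```

```text
t: 6.8
eef_pos: [0.6228, -0.0565, 0.0653]
ee_rot: [-3.141, -0.003, -0.181]
force: [-0.8, 0.7, 6.3]
width: 0.0551
t 6.8 pos [ 0.6228 -0.0565  0.0653] rot [-3.1408e+00 -2.9000e-03 -1.8060e-01] F [-0.8  0.7  6.3] w 0.0551
need shift [-0.0025  0.0014 -0.0022] turn [-0.0007 -0.0028  0.0004]
rows 1 half shift [-0.0012  0.0007 -0.0011] third [-0.0008  0.0005 -0.0007]
```

Contact (6 N). Open, rise, back off to look (toward the next pick).

```bash
python3 -m inch '0 0 0 -0.003 0 0 0;0 0 0 -0.003 0 0 0;0 0 0 -0.003 0 0 0;0 0 0 -0.003 0 0 0;0 0 0 -0.2 0 0 0;0 0 0 -0.45 0 0 0;0 0 0 -0.45 0 0 0;0 -0.41 0 -0.45 0 0 0;0 -0.41 0 -0.45 0 0 0;0 -0.41 0 -0.45 0 0 0;0 -0.41 0 -0.45 0 0 0;0 -0.41 0 -0.45 0 0 0'; python3 snap.py w4; python3 board.py w4; python3 - <<'E'
from h import *
W,f=wcloud("w4")
m=(abs(W[...,2]-.095)<.006)&(np.hypot(W[...,0]-.622,W[...,1]+.057)<.045)
c,_=cv2.findContours(m.astype(np.uint8),0,1); c=max(c,key=len)[:,0]
print(circ(W[c[:,1],c[:,0]]),np.median(W[m][:,2]),m.sum())
B=blobs("w4")[2]
for b in B:
    p=W[b]; z=np.percentile(p[:,2],97); vv,uu=np.where(b); print(int(uu.mean()),int(vv.mean()),z.round(4),p[p[:,2]>z-.006].mean(0).round(4))
E
```

```text
t: 8.0
eef_pos: [0.5006, -0.0344, 0.1993]
ee_rot: [-3.141, -0.001, -0.18]
force: [0.5, 0.3, -0.1]
width: 0.0875
[ 0.50059991 -0.0344353   0.1993122 ] [-3.14107679e+00 -1.30952645e-03 -1.80418534e-01] 0.03334091118758886
w4 board [ 0.6223 -0.0554 -0.1815] z 0.0454 inl 0.62 rms 0.00099 1067
end 1 [0.6494 0.0922] 1657 [0.6463 0.0878 0.0778]
 dog circle (array([0.64766849, 0.09030955, 0.01218883]), np.float64(0.00034503524886611315)) [0.64748921 0.08979064 0.08000861]
end -1 [ 0.5953 -0.2029] 2017 [ 0.6063 -0.2042  0.0633]
(array([ 0.62015388, -0.05577406,  0.02699709]), np.float64(0.0011639522558679887)) 0.0951915399474309 3255
328 71 0.0947 [ 0.6201 -0.0557  0.0949]
609 224 0.0735 [ 0.4493 -0.2627  0.071 ]
293 254 0.0294 [0.4668 0.0031 0.0278]
```

View pics/w4.png

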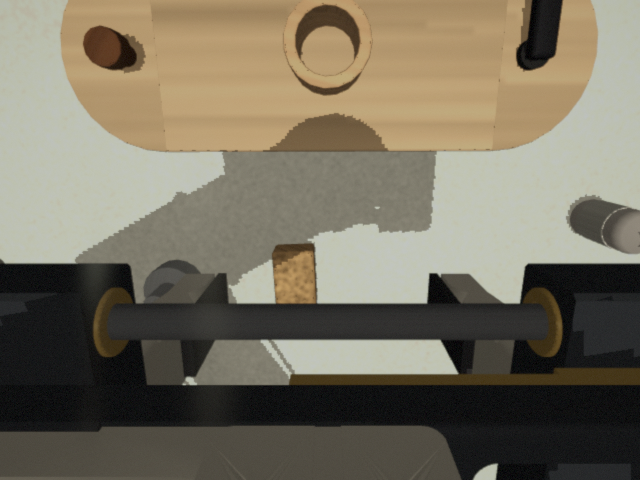

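```bash
python3 go.py .40 .23 .2 -.181
```

```text
t 8.05 pos [ 0.5011 -0.0345  0.199 ] rot [-3.1413e+00 -9.0000e-04 -1.8080e-01] F [0.6 0.1 0.4] w 0.0878
need shift [-0.4902 -0.8065 -0.0035] turn [-0.0002 -0.0009  0.0002]
rows 6 half shift [-0.2451 -0.4033 -0.0018] third [-0.1634 -0.2688 -0.0012]
```

```bash
python3 -m inch '0 -0.49 -0.806 -0.003 0 0 0;0 -0.49 -0.806 -0.003 0 0 0;0 -0.49 -0.806 -0.003 0 0 0;0 -0.49 -0.806 -0.003 0 0 0;0 -0.49 -0.806 -0.003 0 0 0;0 -0.49 -0.806 -0.003 0 0 0;0 -0.49 -0.806 -0.003 0 0 0;0 -0.49 -0.806 -0.003 0 0 0;0 -0.49 -0.806 -0.003 0 0 0'; python3 snap.py w5; python3 - <<'E'
from h import *
W,f,B=blobs("w5")
for b in B:
    p=W[b]; z=np.percentile(p[:,2],97); m=b&(W[...,2]>z-.006); vv,uu=np.where(b)
    c,_=cv2.findContours(m.astype(np.uint8),0,1); c=max(c,key=len)[:,0]
    print(int(uu.mean()),int(vv.mean()),len(p),z.round(4),W[m].mean(0).round(4),circ(W[c[:,1],c[:,0]]))
E
python3 go.py .431 .268 .1 -.181
```

```text
t: 8.95
eef_pos: [0.4, 0.2294, 0.1992]
ee_rot: [3.141, 0.0, -0.182]
force: [0.4, 0.4, 0.2]
width: 0.0873
[0.39999174 0.22944683 0.19916507] [ 3.14065130e+00  4.34975290e-04 -1.81776615e-01] 0.014405567009151748
60 14 3129 0.0807 [0.5741 0.3907 0.0791] (array([0.60383587, 0.39394473, 0.03177062]), np.float64(0.0011608696067832642))
579 112 4423 0.0299 [0.4435 0.0092 0.0283] (array([0.4427679 , 0.00829759, 0.02878307]), np.float64(0.005503119446150103))
439 127 3051 0.0573 [0.4525 0.1246 0.0563] (array([0.4523142 , 0.12415276, 0.01051032]), np.float64(0.0002270639802773681))
276 182 3113 0.0177 [0.4316 0.2691 0.0164] (array([0.43111193, 0.26923384, 0.02730257]), np.float64(0.0002766442680126352))
t 9.0 pos [0.4    0.2291 0.1992] rot [ 3.1407e+00  4.0000e-04 -1.8240e-01] F [0.4 0.1 0.1] w 0.0873
need shift [ 0.0782 -0.1464  0.3306] turn [ 0.0008  0.0004 -0.0013]
rows 3 half shift [ 0.0391 -0.0732  0.1653] third [ 0.0261 -0.0488  0.1102]
```

View pics/w5.png

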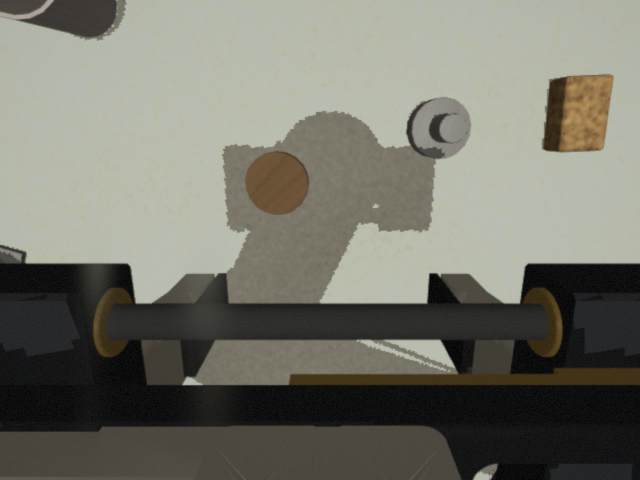

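```bash
python3 -m inch '0 0.081 -0.150 0.3 0 0 0;0 0.081 -0.150 0.46 0 0 0;0 0.081 -0.150 0.46 0 0 0;0 0.081 -0.150 0.46 0 0 0;0 0.081 -0.150 0.46 0 0 0;0 0.081 -0.150 0.46 0 0 0'; python3 go.py .4325 .2692 .004 -.181
```

```text
t: 9.6
eef_pos: [0.4326, 0.2699, 0.0636]
ee_rot: [-3.139, -0.002, -0.182]
force: [0.6, 0.4, 1.7]
width: 0.0875
t 9.6 pos [0.4326 0.2699 0.0636] rot [-3.1392e+00 -1.6000e-03 -1.8170e-01] F [0.6 0.4 1.7] w 0.0875
need shift [-0.0003  0.0028  0.1988] turn [-0.0023 -0.0016 -0.0007]
rows 2 half shift [-0.0002  0.0014  0.0994] third [-0.0001  0.0009  0.0663]
```

```bash
python3 -m inch '0 0 0.002 0.12 0 0 0;0 0 0.002 0.18 0 0 0;0 0 0.002 0.196 0 0 0;0 0 0.002 0.196 0 0 0;0 0 0.002 0.196 0 0 0;1 0 0.002 0.196 0 0 0;1 0 0.002 0.196 0 0 0;1 0 0.002 0.196 0 0 0;1 0 0.002 0.196 0 0 0;1 0 0.002 0.196 0 0 0' 15; python3 go.py .4325 .2692 .004 -.181
```

```text
t: 10.6
eef_pos: [0.4315, 0.2691, 0.0028]
ee_rot: [3.142, -0.0, -0.181]
force: [0.7, -0.2, 2.3]
width: 0.0558
t 10.6 pos [0.4315 0.2691 0.0028] rot [ 3.1416 -0.     -0.181 ] F [ 0.7 -0.2  2.3] w 0.0558
need shift [ 0.0033 -0.001  -0.0039] turn [ 0. -0. -0.]
rows 1 half shift [ 0.0016 -0.0005 -0.002 ] third [ 0.0011 -0.0003 -0.0013]
```

```bash
python3 -m inch '1 0 0 -0.3 0 0 0;1 0 0 -0.6 0 0 0;1 0 0 -0.6 0 0 0;1 0 0 -0.6 0 0 0;1 0 0 -0.6 0 0 0'; python3 go.py .621 -.056 .18 -.181
```

```text
t: 11.1
eef_pos: [0.4333, 0.271, 0.1877]
ee_rot: [-3.134, -0.005, -0.181]
force: [-0.1, -0.0, -0.8]
width: 0.0554
t 11.1 pos [0.4333 0.271  0.1877] rot [-3.1343 -0.0047 -0.1805] F [-0.1 -0.  -0.8] w 0.0554
need shift [0.8109 0.9601 0.0226] turn [-0.007  -0.0045  0.0005]
rows 8 half shift [0.4055 0.48   0.0113] third [0.2703 0.32   0.0075]
```

```bash
python3 -m inch '1 0.811 0.96 0.01 0 0 0;1 0.811 0.96 0.01 0 0 0;1 0.811 0.96 0.01 0 0 0;1 0.811 0.96 0.01 0 0 0;1 0.811 0.96 0.01 0 0 0;1 0.811 0.96 0.01 0 0 0;1 0.811 0.96 0.01 0 0 0;1 0.811 0.96 0.01 0 0 0;1 0.811 0.96 0.01 0 0 0;1 0.811 0.96 0.01 0 0 0;1 0.811 0.96 0.01 0 0 0'; python3 go.py .621 -.056 .105 -.181
```

```text
t: 12.2
eef_pos: [0.6183, -0.0575, 0.1791]
ee_rot: [3.141, 0.001, -0.181]
force: [1.2, -0.8, 0.3]
width: 0.0553
t 12.2 pos [ 0.6183 -0.0575  0.1791] rot [ 3.1414e+00  1.1000e-03 -1.8090e-01] F [ 1.2 -0.8  0.3] w 0.0553
need shift [ 0.0083 -0.0067  0.2471] turn [0.0002 0.001  0.0001]
rows 2 half shift [ 0.0041 -0.0033  0.1236] third [ 0.0028 -0.0022  0.0824]
```

```bash
python3 -m inch '1 0.008 -0.006 0.15 0 0 0;1 0.008 -0.006 0.22 0 0 0;1 0.008 -0.006 0.245 0 0 0;1 0.008 -0.006 0.245 0 0 0;1 0.008 -0.006 0.245 0 0 0;1 0.008 -0.006 0.245 0 0 0'; python3 go.py .621 -.056 .098 -.181
```

```text
t: 12.8
eef_pos: [0.6226, -0.0563, 0.108]
ee_rot: [-3.141, -0.003, -0.181]
force: [-0.3, 0.9, 0.7]
width: 0.0555
t 12.8 pos [ 0.6226 -0.0563  0.108 ] rot [-3.1408e+00 -2.6000e-03 -1.8050e-01] F [-0.3  0.9  0.7] w 0.0555
need shift [-0.0054 -0.0001  0.0333] turn [-0.0007 -0.0025  0.0005]
rows 1 half shift [-0.0027 -0.      0.0166] third [-0.0018 -0.      0.0111]
```

```bash
python3 -m inch '1 -0.004 0 0.026 0 0 0;1 -0.004 0 0.026 0 0 0;1 -0.004 0 0.026 0 0 0;1 -0.004 0 0.026 0 0 0'; python3 go.py .621 -.056 .098 -.181
```

```text
t: 13.2
eef_pos: [0.6205, -0.0566, 0.0986]
ee_rot: [3.142, -0.0, -0.181]
force: [-0.3, 0.2, -0.1]
width: 0.0556
t 13.2 pos [ 0.6205 -0.0566  0.0986] rot [ 3.1416e+00 -2.0000e-04 -1.8120e-01] F [-0.3  0.2 -0.1] w 0.0556
need shift [ 0.0013 -0.0022  0.002 ] turn [ 0.     -0.0002 -0.0002]
rows 1 half shift [ 0.0007 -0.0011  0.001 ] third [ 0.0004 -0.0007  0.0007]
```

```bash
python3 -m inch '1 0.001 -0.001 0.005 0 0 0;1 0.001 -0.001 0.005 0 0 0;1 0.001 -0.001 0.005 0 0 0'; python3 go.py .621 -.056 .098 -.181
```

```text
t: 13.5
eef_pos: [0.6209, -0.0564, 0.0978]
ee_rot: [3.141, -0.001, -0.181]
force: [-3.2, -0.5, 6.2]
width: 0.0555
t 13.5 pos [ 0.6209 -0.0564  0.0978] rot [ 3.1414e+00 -6.0000e-04 -1.8100e-01] F [-3.2 -0.5  6.2] w 0.0555
need shift [-0.0001 -0.0015 -0.0005] turn [ 0.0002 -0.0006  0.    ]
rows 1 half shift [-0.     -0.0007 -0.0003] third [-0.     -0.0005 -0.0002]
```

Seated on the tube. Release, rise, look.

```bash
python3 -m inch '0 0 0 -0.004 0 0 0;0 0 0 -0.004 0 0 0;0 0 0 -0.004 0 0 0;0 0 0 -0.004 0 0 0;0 0 0 -0.15 0 0 0;0 0 0 -0.34 0 0 0;0 0 0 -0.34 0 0 0;0 -0.41 0 -0.34 0 0 0;0 -0.41 0 -0.34 0 0 0;0 -0.41 0 -0.34 0 0 0;0 -0.41 0 -0.34 0 0 0;0 -0.41 0 -0.34 0 0 0'; python3 snap.py w6; python3 - <<'E'
from h import *
W,f=wcloud("w6")
m=(abs(W[...,2]-.111)<.005)&(np.hypot(W[...,0]-.622,W[...,1]+.057)<.045)
c,_=cv2.findContours(m.astype(np.uint8),0,1); c=max(c,key=len)[:,0]
print("disc",circ(W[c[:,1],c[:,0]]),np.median(W[m][:,2]),m.sum())
E
```

```text
t: 14.7
eef_pos: [0.5, -0.0339, 0.1997]
ee_rot: [-3.141, -0.002, -0.18]
force: [0.4, -0.0, 0.5]
width: 0.0878
[ 0.49996458 -0.033865    0.19965523] [-3.14087518e+00 -1.71255852e-03 -1.80294610e-01] 0.031914144848582404
disc (array([ 0.6184397 , -0.05561646,  0.02641323]), np.float64(0.002383156582809641)) 0.11148393750035691 6902
```

View pics/w6.png

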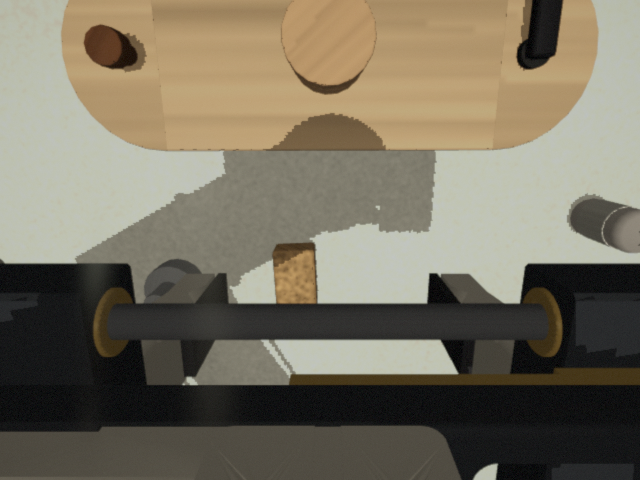

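```bash
python3 - <<'E'
from h import *
for n,z0 in(("w4",.095),("w6",.111)):
    W,f=wcloud(n)
    m=(abs(W[...,2]-z0)<.004)&(np.hypot(W[...,0]-.622,W[...,1]+.057)<.045)
    c,_=cv2.findContours(m.astype(np.uint8),0,1); c=max(c,key=len)[:,0]; c=c[c[:,1]>4]
    print(n,circ(W[c[:,1],c[:,0]]),len(c))
E
python3 go.py .4530 .1244 .12 -.181
```

```text
w4 (array([ 0.62087614, -0.05589581,  0.02732792]), np.float64(0.00024422695859918853)) 205
w6 (array([ 0.62006011, -0.05591901,  0.02732993]), np.float64(0.00022361056222805392)) 199
t 14.75 pos [ 0.5004 -0.0339  0.1994] rot [-3.1412e+00 -1.2000e-03 -1.8070e-01] F [ 0.6 -0.1  1.3] w 0.0874
need shift [-0.2507 -0.4907  0.2644] turn [-0.0004 -0.0011  0.0003]
rows 4 half shift [-0.1253 -0.2453  0.1322] third [-0.0836 -0.1636  0.0881]
```

```bash
python3 -m inch '0 -0.25 -0.49 0.264 0 0 0;0 -0.25 -0.49 0.264 0 0 0;0 -0.25 -0.49 0.264 0 0 0;0 -0.25 -0.49 0.264 0 0 0;0 -0.25 -0.49 0.264 0 0 0;0 -0.25 -0.49 0.264 0 0 0;0 -0.25 -0.49 0.264 0 0 0'; python3 go.py .4530 .1244 .03 -.181
```

```text
t: 15.45
eef_pos: [0.4533, 0.1238, 0.1199]
ee_rot: [3.141, -0.0, -0.182]
force: [0.9, -0.3, -0.1]
width: 0.0878
t 15.45 pos [0.4533 0.1238 0.1199] rot [ 3.1415e+00 -1.0000e-04 -1.8160e-01] F [ 0.9 -0.3 -0.1] w 0.0878
need shift [-0.0012 -0.0018  0.2995] turn [ 0.0001 -0.0001 -0.0006]
rows 2 half shift [-0.0006 -0.0009  0.1498] third [-0.0004 -0.0006  0.0998]
```

```bash
python3 -m inch '0 -0.001 -0.002 0.15 0 0 0;0 -0.001 -0.002 0.27 0 0 0;0 -0.001 -0.002 0.298 0 0 0;0 -0.001 -0.002 0.298 0 0 0;0 -0.001 -0.002 0.298 0 0 0;1 -0.001 -0.002 0.298 0 0 0;1 -0.001 -0.002 0.298 0 0 0;1 -0.001 -0.002 0.298 0 0 0;1 -0.001 -0.002 0.298 0 0 0;1 -0.001 -0.002 0.298 0 0 0;1 -0.001 -0.002 0.298 0 0 0' 35; python3 go.py .4530 .1244 .03 -.181
```

```text
t: 16.55
eef_pos: [0.4523, 0.1247, 0.0304]
ee_rot: [-3.142, -0.0, -0.181]
force: [0.3, 0.3, -0.6]
width: 0.0453
t 16.55 pos [0.4523 0.1247 0.0304] rot [-3.1416 -0.     -0.1811] F [ 0.3  0.3 -0.6] w 0.0453
need shift [0.0026 0.0005 0.0014] turn [-0. -0. -0.]
rows 1 half shift [0.0013 0.0002 0.0007] third [0.0009 0.0002 0.0005]
```

Still closing.

```bash
python3 -m inch '1 0 0 0 0 0 0;1 0 0 0 0 0 0;1 0 0 0 0 0 0;1 0 0 0 0 0 0;1 0 0 0 0 0 0;1 0 0 0 0 0 0' 35; python3 -m inch '1 0 0 -0.1 0 0 0;1 0 0 -0.3 0 0 0;1 0 0 -0.5 0 0 0;1 0 0 -0.6 0 0 0;1 0 0 -0.6 0 0 0;1 0 0 -0.6 0 0 0'; python3 go.py .621 -.056 .21 -.181
```

```text
t: 17.15
eef_pos: [0.4521, 0.1244, 0.0303]
ee_rot: [3.141, 0.0, -0.181]
force: [-0.8, -1.8, 0.4]
width: 0.0219
t: 17.75
eef_pos: [0.452, 0.125, 0.2106]
ee_rot: [-3.139, -0.001, -0.182]
force: [-0.4, -1.0, -5.7]
width: 0.0214
t 17.75 pos [0.452  0.125  0.2106] rot [-3.1393e+00 -5.0000e-04 -1.8150e-01] F [-0.4 -1.  -5.7] w 0.0214
need shift [0.663  0.4919 0.0012] turn [-0.0022 -0.0005 -0.0005]
rows 5 half shift [0.3315 0.2459 0.0006] third [0.221  0.164  0.0004]
```

```bash
python3 -m inch '1 0.661 0.491 0 0 0 0;1 0.661 0.491 0 0 0 0;1 0.661 0.491 0 0 0 0;1 0.661 0.491 0 0 0 0;1 0.661 0.491 0 0 0 0;1 0.661 0.491 0 0 0 0;1 0.661 0.491 0 0 0 0;1 0.661 0.491 0 0 0 0;1 0.661 0.491 0 0 0 0;1 0.661 0.491 0 0 0 0'; python3 go.py .6205 -.056 .15 -.181
```

```text
t: 18.75
eef_pos: [0.6203, -0.055, 0.2105]
ee_rot: [-3.141, -0.0, -0.18]
force: [-0.0, -0.4, -3.8]
width: 0.021
t 18.75 pos [ 0.6203 -0.055   0.2105] rot [-3.1413e+00 -1.0000e-04 -1.7970e-01] F [-0.  -0.4 -3.8] w 0.021
need shift [0.0013 0.0033 0.2016] turn [-0.0002 -0.0001  0.0013]
rows 2 half shift [0.0006 0.0017 0.1008] third [0.0004 0.0011 0.0672]
```

```bash
python3 -m inch '1 0.001 0.003 0.12 0 0 0;1 0.001 0.003 0.18 0 0 0;1 0.001 0.003 0.205 0 0 0;1 0.001 0.003 0.205 0 0 0;1 0.001 0.003 0.205 0 0 0;1 0.001 0.003 0.205 0 0 0'; python3 go.py .6205 -.056 .142 -.181
```

```text
t: 19.35
eef_pos: [0.6219, -0.0567, 0.1504]
ee_rot: [-3.141, -0.002, -0.181]
force: [-0.8, 0.2, -4.5]
width: 0.0214
t 19.35 pos [ 0.6219 -0.0567  0.1504] rot [-3.141e+00 -2.400e-03 -1.806e-01] F [-0.8  0.2 -4.5] w 0.0214
need shift [-0.0049 -0.0014  0.028 ] turn [-0.0006 -0.0023  0.0003]
rows 1 half shift [-0.0024 -0.0007  0.014 ] third [-0.0016 -0.0005  0.0093]
```

```bash
python3 -m inch '1 -0.003 -0.001 0.022 0 0 0;1 -0.003 -0.001 0.022 0 0 0;1 -0.003 -0.001 0.024 0 0 0;1 -0.003 -0.001 0.024 0 0 0;1 -0.003 -0.001 0.024 0 0 0'; python3 go.py .6205 -.056 .142 -.181
```

```text
t: 19.85
eef_pos: [0.6202, -0.0565, 0.1417]
ee_rot: [3.142, -0.0, -0.181]
force: [-0.4, -0.3, -4.7]
width: 0.0215
t 19.85 pos [ 0.6202 -0.0565  0.1417] rot [ 3.1416e+00 -1.0000e-04 -1.8120e-01] F [-0.4 -0.3 -4.7] w 0.0215
need shift [ 0.0008 -0.0018 -0.0009] turn [ 0.     -0.0001 -0.0002]
rows 1 half shift [ 0.0004 -0.0009 -0.0005] third [ 0.0003 -0.0006 -0.0003]
```

```bash
python3 -m inch '1 0.001 -0.001 0.004 0 0 0;1 0.001 -0.001 0.004 0 0 0;1 0.001 -0.001 0.004 0 0 0'; python3 go.py .6205 -.056 .142 -.181
```

```text
t: 20.15
eef_pos: [0.6208, -0.0564, 0.1414]
ee_rot: [3.142, -0.001, -0.181]
force: [-3.0, -0.5, 4.7]
width: 0.0216
t 20.15 pos [ 0.6208 -0.0564  0.1414] rot [ 3.1415e+00 -1.1000e-03 -1.8090e-01] F [-3.  -0.5  4.7] w 0.0216
need shift [-0.0011 -0.0011 -0.0019] turn [ 0.0001 -0.001   0.0001]
rows 1 half shift [-0.0005 -0.0005 -0.001 ] third [-0.0004 -0.0004 -0.0006]
```

```bash
python3 -m inch '0 0 0 -0.003 0 0 0;0 0 0 -0.003 0 0 0;0 0 0 -0.003 0 0 0;0 0 0 -0.003 0 0 0;0 0 0 -0.15 0 0 0;0 0 0 -0.34 0 0 0;0 0 0 -0.34 0 0 0;0 -0.47 0 -0.34 0 0 0;0 -0.47 0 -0.34 0 0 0;0 -0.47 0 -0.34 0 0 0;0 -0.47 0 -0.34 0 0 0;0 -0.47 0 -0.34 0 0 0'; python3 snap.py w7; python3 - <<'E'
from h import *
W,f=wcloud("w7")
for z0,r in((.111,.04),(.135,.04),(.167,.025)):
    m=(abs(W[...,2]-z0)<.004)&(np.hypot(W[...,0]-.621,W[...,1]+.056)<r)
    if m.sum()<30: print(z0,m.sum()); continue
    c,_=cv2.findContours(m.astype(np.uint8),0,1); c=max(c,key=len)[:,0]; c=c[c[:,1]>4]
    print(z0,circ(W[c[:,1],c[:,0]]),np.median(W[m][:,2]),m.sum(),W[m].mean(0))
W,f,B=blobs("w7")
for b in B:
    p=W[b]; z=np.percentile(p[:,2],97); m=b&(W[...,2]>z-.006); vv,uu=np.where(b)
    print(int(uu.mean()),int(vv.mean()),len(p),z.round(4),W[m].mean(0).round(4))
E
```

```text
t: 21.35
eef_pos: [0.4816, -0.0306, 0.2434]
ee_rot: [-3.14, -0.002, -0.18]
force: [0.6, -0.3, 0.6]
width: 0.0877
[ 0.48161246 -0.03055494  0.24339487] [-3.14047088e+00 -2.29574582e-03 -1.80104926e-01] 0.0437284678312003
0.111 (array([ 0.62125265, -0.05605337,  0.02700037]), np.float64(0.0013195402797800937)) 0.1112367817597838 701 [ 0.60332569 -0.05214284  0.11115545]
0.135 (array([ 0.62010587, -0.05594334,  0.02380173]), np.float64(0.0073662955033079805)) 0.13631388902858532 2699 [ 0.61058671 -0.05417648  0.13624379]
0.167 (array([ 0.62038334, -0.05595984,  0.0107498 ]), np.float64(0.00014368357785656558)) 0.16723665683501798 446 [ 0.61333873 -0.05465808  0.1669863 ]
329 60 56063 0.1368 [ 0.6111 -0.0543  0.1418]
593 197 2993 0.1008 [ 0.4489 -0.2686  0.0995]
298 239 1836 0.0297 [0.45   0.0057 0.0281]
```

View pics/w7.png

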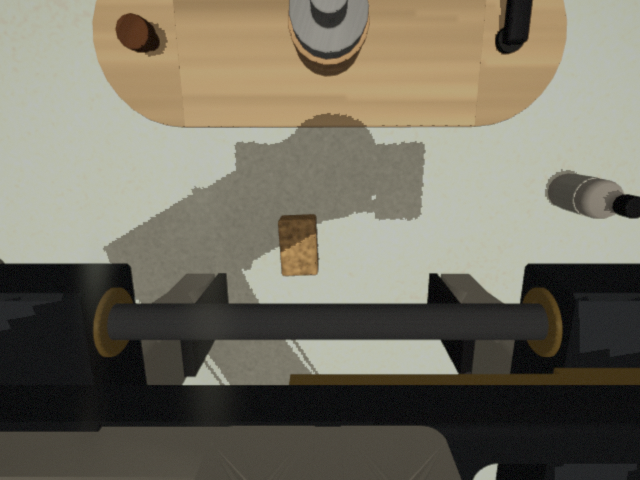

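```bash
python3 go.py .45 -.2686 .22 -1.1
```

```text
t 21.4 pos [ 0.4824 -0.0306  0.2431] rot [-3.1408e+00 -1.8000e-03 -1.8050e-01] F [-0.   0.2 -0.6] w 0.0876
need shift [0.0362 0.8    0.0765] turn [-0.0015 -0.0012  0.8781]
rows 7 half shift [0.0181 0.4    0.0382] third [0.0121 0.2667 0.0255]
```

```bash
python3 -m inch '0 0.036 0.8 0.076 0 0 0.878;0 0.036 0.8 0.076 0 0 0.878;0 0.036 0.8 0.076 0 0 0.878;0 0.036 0.8 0.076 0 0 0.878;0 0.036 0.8 0.076 0 0 0.878;0 0.036 0.8 0.076 0 0 0.878;0 0.036 0.8 0.076 0 0 0.878;0 0.036 0.8 0.076 0 0 0.878'; python3 go.py .449 -.2686 .15 -1.752
```

```text
t: 22.2
eef_pos: [0.4497, -0.2691, 0.2191]
ee_rot: [3.141, 0.001, -1.098]
force: [-0.5, 0.1, 0.1]
width: 0.0876
t 22.2 pos [ 0.4497 -0.2691  0.2191] rot [ 3.1409e+00  5.0000e-04 -1.0979e+00] F [-0.5  0.1  0.1] w 0.0876
need shift [-0.0024  0.001   0.2304] turn [8.000e-04 2.000e-04 6.246e-01]
rows 5 half shift [-0.0012  0.0005  0.1152] third [-0.0008  0.0003  0.0768]
```

```bash
python3 -m inch '0 -0.002 0.001 0.23 0 0 0.625;0 -0.002 0.001 0.23 0 0 0.625;0 -0.002 0.001 0.23 0 0 0.625;0 -0.002 0.001 0.23 0 0 0.625;0 -0.002 0.001 0.23 0 0 0.625;0 -0.002 0.001 0.23 0 0 0.625;0 -0.002 0.001 0.23 0 0 0.625'; python3 go.py .449 -.2686 .039 -1.752
```

```text
t: 22.9
eef_pos: [0.4492, -0.2678, 0.1508]
ee_rot: [-3.141, -0.0, -1.75]
force: [0.5, -0.8, -0.4]
width: 0.0876
t 22.9 pos [ 0.4492 -0.2678  0.1508] rot [-3.1412 -0.     -1.7497] F [ 0.5 -0.8 -0.4] w 0.0876
need shift [2.700e-03 3.000e-04 3.726e-01] turn [-0.0003 -0.      0.0022]
rows 3 half shift [1.400e-03 1.000e-04 1.863e-01] third [9.000e-04 1.000e-04 1.242e-01]
```

```bash
python3 -m inch '0 0.002 0 0.15 0 0 0;0 0.002 0 0.28 0 0 0;0 0.002 0 0.35 0 0 0;0 0.002 0 0.37 0 0 0;0 0.002 0 0.37 0 0 0;1 0.002 0 0.37 0 0 0;1 0.002 0 0.37 0 0 0;1 0.002 0 0.37 0 0 0;1 0.002 0 0.37 0 0 0;1 0.002 0 0.37 0 0 0;1 0.002 0 0.37 0 0 0;1 0.002 0 0.37 0 0 0' 15; python3 -m inch '1 0 0 0 0 0 0;1 0 0 0 0 0 0;1 0 0 0 0 0 0;1 0 0 0 0 0 0;1 0 0 0 0 0 0'
```

```text
t: 24.1
eef_pos: [0.4485, -0.2691, 0.0397]
ee_rot: [-3.141, -0.0, -1.755]
force: [1.2, 0.1, 0.2]
width: 0.0371
t: 24.6
eef_pos: [0.4485, -0.269, 0.0397]
ee_rot: [-3.142, -0.0, -1.755]
force: [0.0, -0.2, 0.5]
width: 0.0354
```

```bash
python3 -m inch '1 0 0 -0.15 0 0 0;1 0 0 -0.3 0 0 0;1 0 0 -0.42 0 0 0;1 0 0 -0.42 0 0 0;1 0 0 -0.42 0 0 0;1 0 0 -0.42 0 0 0'; python3 go.py .608 -.130 .165 -1.752
```

```text
t: 25.2
eef_pos: [0.4476, -0.2687, 0.1644]
ee_rot: [3.14, 0.0, -1.755]
force: [0.4, 0.4, -0.7]
width: 0.0356
t 25.2 pos [ 0.4476 -0.2687  0.1644] rot [ 3.1396e+00  5.0000e-04 -1.7555e+00] F [ 0.4  0.4 -0.7] w 0.0356
need shift [-0.5526 -0.4408 -0.0025] turn [ 0.0019  0.0005 -0.0033]
rows 5 half shift [-0.2763 -0.2204 -0.0013] third [-0.1842 -0.1469 -0.0008]
```

```bash
python3 -m inch '1 -0.552 -0.44 -0.002 0 0 -0.003;1 -0.552 -0.44 -0.002 0 0 -0.003;1 -0.552 -0.44 -0.002 0 0 -0.003;1 -0.552 -0.44 -0.002 0 0 -0.003;1 -0.552 -0.44 -0.002 0 0 -0.003;1 -0.552 -0.44 -0.002 0 0 -0.003;1 -0.552 -0.44 -0.002 0 0 -0.003;1 -0.552 -0.44 -0.002 0 0 -0.003'; python3 go.py .608 -.130 .095 -1.752
```

```text
t: 26.0
eef_pos: [0.6074, -0.1311, 0.1655]
ee_rot: [3.14, -0.0, -1.753]
force: [-0.4, 0.1, -1.3]
width: 0.0352
t 26.0 pos [ 0.6074 -0.1311  0.1655] rot [ 3.1399e+00 -3.0000e-04 -1.7529e+00] F [-0.4  0.1 -1.3] w 0.0352
need shift [-0.0042 -0.0017  0.235 ] turn [ 0.0016 -0.0003 -0.0008]
rows 2 half shift [-0.0021 -0.0009  0.1175] third [-0.0014 -0.0006  0.0783]
```

```bash
python3 -m inch '1 -0.003 -0.002 0.1 0 0 0;1 -0.003 -0.002 0.18 0 0 0;1 -0.003 -0.002 0.23 0 0 0;1 -0.003 -0.002 0.235 0 0 0;1 -0.003 -0.002 0.235 0 0 0;1 -0.003 -0.002 0.235 0 0 0'; python3 go.py .608 -.130 .085 -1.752
```

```text
t: 26.6
eef_pos: [0.6098, -0.1301, 0.0971]
ee_rot: [-3.14, 0.0, -1.752]
force: [-0.2, 0.1, -0.9]
width: 0.0358
t 26.6 pos [ 0.6098 -0.1301  0.0971] rot [-3.1398e+00  2.0000e-04 -1.7524e+00] F [-0.2  0.1 -0.9] w 0.0358
need shift [0.0007 0.0062 0.0403] turn [-0.0017  0.0002 -0.0003]
rows 1 half shift [0.0004 0.0031 0.0201] third [0.0002 0.0021 0.0134]
```

```bash
python3 -m inch '1 0.001 0.004 0.02 0 0 0;1 0.001 0.004 0.034 0 0 0;1 0.001 0.004 0.034 0 0 0;1 0.001 0.004 0.034 0 0 0;1 0.001 0.004 0.034 0 0 0'; python3 go.py .608 -.130 .085 -1.752
```

```text
t: 27.1
eef_pos: [0.6083, -0.1296, 0.0857]
ee_rot: [-3.141, -0.0, -1.752]
force: [0.2, 0.1, -0.5]
width: 0.0352
t 27.1 pos [ 0.6083 -0.1296  0.0857] rot [-3.1414 -0.     -1.7517] F [ 0.2  0.1 -0.5] w 0.0352
need shift [0.0013 0.0007 0.0023] turn [-0.0002 -0.      0.0002]
rows 1 half shift [0.0007 0.0003 0.0011] third [0.0004 0.0002 0.0008]
```

```bash
python3 -m inch '1 0.001 0 0.005 0 0 0;1 0.001 0 0.005 0 0 0;1 0.001 0 0.005 0 0 0'
```

```text
t: 27.4
eef_pos: [0.6085, -0.1301, 0.0846]
ee_rot: [-3.141, 0.0, -1.752]
force: [-0.0, 0.4, 4.0]
width: 0.0354
```

```bash
python3 -m inch '0 0 0 -0.002 0 0 0;0 0 0 -0.002 0 0 0;0 0 0 -0.002 0 0 0;0 0 0 -0.002 0 0 0;0 0 0 -0.15 0 0 0;0 0 0 -0.3 0 0 0;0 0 0 -0.45 0 0 0;0 0 0 -0.58 0 0 0;0 0 0 -0.58 0 0 0;0 0 0 -0.58 0 0 0'; python3 - <<'E'
from h import *
for n in("w1","w5"):
    W,f=wcloud(n)
    m=(W[...,2]>.022)&(W[...,2]<.034)&(np.hypot(W[...,0]-.443,W[...,1]-.008)<.045)
    p=W[m][:,:2].astype(np.float32)*1000; (c,s,a)=cv2.minAreaRect(p); print(n,np.round(c,1),np.round(s,1),a,cv2.boxPoints((c,s,a)).round(1).tolist(), p.mean(0))
E
python3 go.py .443 .008 .2 -1.5
```

```text
t: 28.4
eef_pos: [0.6084, -0.1299, 0.2591]
ee_rot: [-3.139, 0.001, -1.752]
force: [1.0, 0.6, -1.4]
width: 0.0876
w1 [442.5   7.2] [38.1 60.3] 81.96542358398438 [[410.0, -7.5], [469.70001220703125, -15.899999618530273], [475.0, 21.799999237060547], [415.29998779296875, 30.299999237060547]] [443.70612     7.1253657]
w5 [442.6   7.8] [39.8 60.2] 81.63969421386719 [[410.0, -7.5], [469.5, -16.299999237060547], [475.29998779296875, 23.200000762939453], [415.70001220703125, 31.899999618530273]] [443.55225    9.652971]
t 28.4 pos [ 0.6084 -0.1299  0.2591] rot [-3.1394e+00  9.0000e-04 -1.7520e+00] F [ 1.   0.6 -1.4] w 0.0876
need shift [-0.3525  0.6255  0.1959] turn [-0.0022  0.0006 -0.2407]
rows 5 half shift [-0.1762  0.3127  0.098 ] third [-0.1175  0.2085  0.0653]
```

```bash
python3 go.py .443 .0075 .12 -1.711
```

```text
t 28.4 pos [ 0.6084 -0.1299  0.2591] rot [-3.1394e+00  9.0000e-04 -1.7520e+00] F [ 1.   0.6 -1.4] w 0.0876
need shift [-0.3506  0.6258  0.4626] turn [-0.0021  0.0009 -0.0392]
rows 6 half shift [-0.1753  0.3129  0.2313] third [-0.1169  0.2086  0.1542]
```

```bash
python3 -m inch '0 -0.35 0.625 0.1 0 0 -0.039;0 -0.35 0.625 0.1 0 0 -0.039;0 -0.35 0.625 0.1 0 0 -0.039;0 -0.35 0.625 0.2 0 0 -0.039;0 -0.35 0.625 0.462 0 0 -0.039;0 -0.35 0.625 0.462 0 0 -0.039;0 -0.35 0.625 0.462 0 0 -0.039;0 -0.35 0.625 0.462 0 0 -0.039;0 -0.35 0.625 0.462 0 0 -0.039'; python3 go.py .443 .0075 .012 -1.711
```

```text
t: 29.3
eef_pos: [0.4443, 0.0072, 0.121]
ee_rot: [-3.14, 0.0, -1.711]
force: [-0.2, 0.2, 0.5]
width: 0.0876
t 29.3 pos [0.4443 0.0072 0.121 ] rot [-3.1396e+00  5.0000e-04 -1.7108e+00] F [-0.2  0.2  0.5] w 0.0876
need shift [-1.000e-04  5.100e-03  3.633e-01] turn [-0.0019  0.0005  0.0001]
rows 3 half shift [-1.000e-04  2.500e-03  1.817e-01] third [-0.      0.0017  0.1211]
```

```bash
python3 -m inch '0 0 0.003 0.15 0 0 0;0 0 0.003 0.29 0 0 0;0 0 0.003 0.35 0 0 0;0 0 0.003 0.361 0 0 0;0 0 0.003 0.361 0 0 0;1 0 0.003 0.361 0 0 0;1 0 0.003 0.361 0 0 0;1 0 0.003 0.361 0 0 0;1 0 0.003 0.361 0 0 0;1 0 0.003 0.361 0 0 0;1 0 0.003 0.361 0 0 0' 15; python3 -m inch '1 0 0 0 0 0 0'; python3 go.py .443 .0075 .012 -1.711
```

```text
t: 30.4
eef_pos: [0.4421, 0.0074, 0.0118]
ee_rot: [-3.141, 0.0, -1.711]
force: [-2.2, 1.7, 7.2]
width: 0.0596
t: 30.5
eef_pos: [0.4421, 0.0074, 0.0118]
ee_rot: [-3.141, 0.0, -1.711]
force: [-2.4, 0.7, 7.2]
width: 0.0596
t 30.5 pos [0.4421 0.0074 0.0118] rot [-3.1406e+00  5.0000e-04 -1.7107e+00] F [-2.4  0.7  7.2] w 0.0596
need shift [-0.0007 -0.0029 -0.0007] turn [-0.0009  0.0005  0.0002]
rows 1 half shift [-0.0004 -0.0015 -0.0003] third [-0.0002 -0.001  -0.0002]
```

```bash
python3 -m inch '1 0 0 -0.15 0 0 0;1 0 0 -0.3 0 0 0;1 0 0 -0.45 0 0 0;1 0 0 -0.6 0 0 0;1 0 0 -0.6 0 0 0;1 0 0 -0.6 0 0 0'; python3 go.py .6348 .0175 .19 -1.752
```

```text
t: 31.1
eef_pos: [0.4419, 0.0075, 0.1922]
ee_rot: [-3.139, 0.002, -1.711]
force: [-0.1, -0.3, -0.7]
width: 0.0598
t 31.1 pos [0.4419 0.0075 0.1922] rot [-3.1394e+00  1.9000e-03 -1.7113e+00] F [-0.1 -0.3 -0.7] w 0.0598
need shift [-0.1231 -0.6321  0.0089] turn [-0.002   0.0019  0.0389]
rows 4 half shift [-0.0616 -0.316   0.0044] third [-0.041  -0.2107  0.003 ]
```

```bash
python3 -m inch '1 -0.123 -0.632 0 0 0 0.039;1 -0.123 -0.632 0 0 0 0.039;1 -0.123 -0.632 0 0 0 0.039;1 -0.123 -0.632 0 0 0 0.039;1 -0.123 -0.632 0 0 0 0.039;1 -0.123 -0.632 0 0 0 0.039;1 -0.123 -0.632 0 0 0 0.039;1 -0.123 -0.632 0 0 0 0.039'; python3 snap.py w8; python3 go.py .6348 .0175 .1 -1.752
```

```text
t: 31.9
eef_pos: [0.6335, 0.0171, 0.191]
ee_rot: [3.141, -0.0, -1.752]
force: [0.3, -0.5, -0.4]
width: 0.0598
[0.63350523 0.01714726 0.19102936] [ 3.14102382e+00 -1.78788423e-04 -1.75167071e+00] 0.012476664214074317
t 31.95 pos [0.6337 0.0172 0.1915] rot [-3.1414e+00  2.0000e-04 -1.7516e+00] F [ 0.4 -0.7 -0.6] w 0.0599
need shift [-0.0014 -0.0033  0.3049] turn [-0.0002  0.0002  0.0004]
rows 2 half shift [-0.0007 -0.0017  0.1525] third [-0.0005 -0.0011  0.1016]
```

View pics/w8.png

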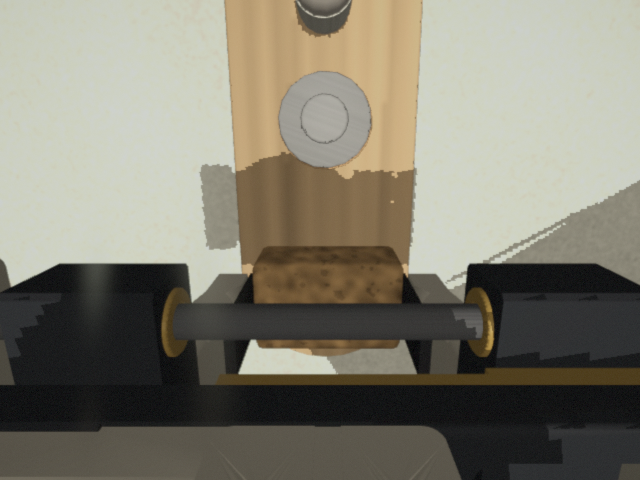

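```bash
python3 - <<'E'
from h import *
W,f=wcloud("w8")
for z0,c0,r in((.167,(.621,-.056),.02),(.145,(.608,-.13),.02)):
    m=(abs(W[...,2]-z0)<.004)&(np.hypot(W[...,0]-c0[0],W[...,1]-c0[1])<r)
    if m.sum()<30: print(z0,m.sum()); continue
    c,_=cv2.findContours(m.astype(np.uint8),0,1); c=max(c,key=len)[:,0]; c=c[c[:,1]>4]
    print(z0,circ(W[c[:,1],c[:,0]]),m.sum())
E
python3 -m inch '1 -0.001 -0.003 0.15 0 0 0;1 -0.001 -0.003 0.25 0 0 0;1 -0.001 -0.003 0.305 0 0 0;1 -0.001 -0.003 0.305 0 0 0;1 -0.001 -0.003 0.305 0 0 0;1 -0.001 -0.003 0.305 0 0 0'; python3 go.py .6348 .0175 .06 -1.752
```

```text
0.167 (array([ 0.62058523, -0.055773  ,  0.01062671]), np.float64(0.00015750830114113912)) 1869
0.145 0
t: 32.55
eef_pos: [0.6364, 0.0176, 0.1016]
ee_rot: [-3.139, 0.001, -1.751]
force: [-0.2, 0.5, -0.0]
width: 0.0599
t 32.55 pos [0.6364 0.0176 0.1016] rot [-3.1389e+00  1.1000e-03 -1.7515e+00] F [-0.2  0.5 -0. ] w 0.0599
need shift [0.0015 0.0055 0.1386] turn [-0.0025  0.001   0.0005]
rows 1 half shift [0.0008 0.0027 0.0693] third [0.0005 0.0018 0.0462]
```

```bash
python3 -m inch '1 0 0.003 0.06 0 0 0;1 0 0.003 0.11 0 0 0;1 0 0.003 0.13 0 0 0;1 0 0.003 0.136 0 0 0;1 0 0.003 0.136 0 0 0;1 0 0.003 0.136 0 0 0'; python3 go.py .6348 .0175 .057 -1.752
```

```text
t: 33.15
eef_pos: [0.6352, 0.0176, 0.0599]
ee_rot: [-3.14, 0.001, -1.752]
force: [-0.2, 0.2, -0.8]
width: 0.0597
t 33.15 pos [0.6352 0.0176 0.0599] rot [-3.1402e+00  5.0000e-04 -1.7517e+00] F [-0.2  0.2 -0.8] w 0.0597
need shift [0.0007 0.0014 0.0096] turn [-0.0013  0.0005  0.0003]
rows 1 half shift [0.0004 0.0007 0.0048] third [0.0002 0.0005 0.0032]
```

```bash
python3 -m inch '1 0 0.001 0.008 0 0 0;1 0 0.001 0.011 0 0 0;1 0 0.001 0.011 0 0 0;1 0 0.001 0.011 0 0 0'
```

```text
t: 33.55
eef_pos: [0.6348, 0.0177, 0.0569]
ee_rot: [-3.14, 0.0, -1.752]
force: [-2.4, 1.4, 6.8]
width: 0.06
```

```bash
python3 -m inch '0 0 0 -0.003 0 0 0;0 0 0 -0.003 0 0 0;0 0 0 -0.003 0 0 0;0 0 0 -0.003 0 0 0;0 0 0 -0.1 0 0 0;0 0 0 -0.25 0 0 0;0 0 0 -0.4 0 0 0;0 0 0 -0.6 0 0 0;0 0 0 -0.6 0 0 0;0 0 0 -0.6 0 0 0'; python3 go.py .47 -.03 .25 -.8
```

```text
t: 34.55
eef_pos: [0.6355, 0.0178, 0.2384]
ee_rot: [-3.137, 0.002, -1.752]
force: [0.4, -0.6, -0.8]
width: 0.0876
t 34.55 pos [0.6355 0.0178 0.2384] rot [-3.1369e+00  2.2000e-03 -1.7519e+00] F [ 0.4 -0.6 -0.8] w 0.0876
need shift [ 0.256   0.5137 -0.0415] turn [-5.10e-03 -1.00e-04 -9.09e-01]
rows 7 half shift [ 0.128   0.2569 -0.0207] third [ 0.0853  0.1712 -0.0138]
```

```bash
python3 -m inch '0 0.256 0.513 -0.041 0 0 -0.909;0 0.256 0.513 -0.041 0 0 -0.909;0 0.256 0.513 -0.041 0 0 -0.909;0 0.256 0.513 -0.041 0 0 -0.909;0 0.256 0.513 -0.041 0 0 -0.909;0 0.256 0.513 -0.041 0 0 -0.909;0 0.256 0.513 -0.041 0 0 -0.909;0 0.256 0.513 -0.041 0 0 -0.909'; python3 go.py .47 -.03 .29 -.181
```

```text
t: 35.35
eef_pos: [0.4683, -0.0304, 0.2465]
ee_rot: [3.14, 0.001, -0.8]
force: [0.2, -0.6, 0.4]
width: 0.0877
t 35.35 pos [ 0.4683 -0.0304  0.2465] rot [ 3.1397e+00  1.3000e-03 -7.9960e-01] F [ 0.2 -0.6  0.4] w 0.0877
need shift [ 0.0028 -0.0048 -0.1451] turn [ 0.0014  0.0017 -0.5907]
rows 5 half shift [ 0.0014 -0.0024 -0.0725] third [ 0.0009 -0.0016 -0.0484]
```

```bash
python3 -m inch '0 0.1 -0.005 -0.145 0 0 -0.591;0 0.1 -0.005 -0.145 0 0 -0.591;0 0.1 -0.005 -0.145 0 0 -0.591;0 0.1 -0.005 -0.145 0 0 -0.591;0 0.1 -0.005 -0.145 0 0 -0.591;0 0.1 -0.005 -0.145 0 0 -0.591;0 0.1 -0.005 -0.145 0 0 -0.591'; python3 snap.py w9; python3 - <<'E'
from h import *
from station import arm
W,f=wcloud("w9")
B=np.array([.622,-.0565]);a=-.181;u=np.array([np.cos(a),np.sin(a)]);w=np.array([-u[1],u[0]])
for nm,z0,c0,r in(("post",.167,(.621,-.056),.02),("disc",.111,(.621,-.056),.04),("cap",.143,(.608,-.13),.02),("dog",.081,(.648,.0905),.02)):
    m=(abs(W[...,2]-z0)<.005)&(np.hypot(W[...,0]-c0[0],W[...,1]-c0[1])<r)
    if m.sum()<30: print(z0,m.sum()); continue
    c,_=cv2.findContours(m.astype(np.uint8),0,1); c=max(c,key=len)[:,0]; c=c[c[:,1]>4]
    v,e=circ(W[c[:,1],c[:,0]]); d=v[:2]-B; print(nm,v.round(4),e.round(5),"board",(d@u).round(4),(d@w).round(4),m.sum())
m=(abs(W[...,2]-.073)<.005)&(np.hypot(W[...,0]-.635,W[...,1]-.0175)<.045)
c,s,an=cv2.minAreaRect(W[m][:,:2].astype(np.float32)*1000); d=np.array(c)/1000-B; print("block",c,s,an,"board",d@u,d@w,np.median(W[m][:,2]))
for n in("scene","side"):
    g=arm.grab_frame(n); cv2.imwrite(f"pics/{n}9.png",g["img"][:,:,::-1]); np.savez(f"pics/{n}9.npz",**g)
E
python3 board.py w9
```

```text
t: 36.05
eef_pos: [0.4909, -0.0507, 0.2909]
ee_rot: [3.141, 0.001, -0.185]
force: [0.1, -0.8, 0.3]
width: 0.0874
[ 0.49093229 -0.05070213  0.2909096 ] [ 3.14126926e+00  7.26847301e-04 -1.85033712e-01] 0.01472064299303729
post [ 0.6203 -0.0561  0.0106] 0.0002 board -0.0018 0.0001 948
disc [ 0.6212 -0.0559  0.0269] 0.00122 board -0.0009 0.0004 469
cap [ 0.6073 -0.1331  0.0088] 0.0003 board -0.0007 -0.078 589
dog [0.6476 0.0901 0.0123] 0.00046 board -0.0012 0.1488 727
block (633.3992919921875, 17.847129821777344) (38.51229476928711, 59.77338790893555) 79.87413787841797 board -0.0021703991136604113 0.07518463232833414 0.07323959396314078
w9 board [ 0.6222 -0.0554 -0.1842] z 0.0454 inl 0.7 rms 0.00103 745
end 1 [0.6496 0.0921] 886 [0.6465 0.0881 0.0781]
 dog circle (array([0.64758927, 0.09006283, 0.01199867]), np.float64(0.00042065002974098735)) [0.64745116 0.08980056 0.07996356]
end -1 [ 0.5947 -0.2028] 1152 [ 0.6074 -0.2051  0.0637]
```

View pics/w9.png

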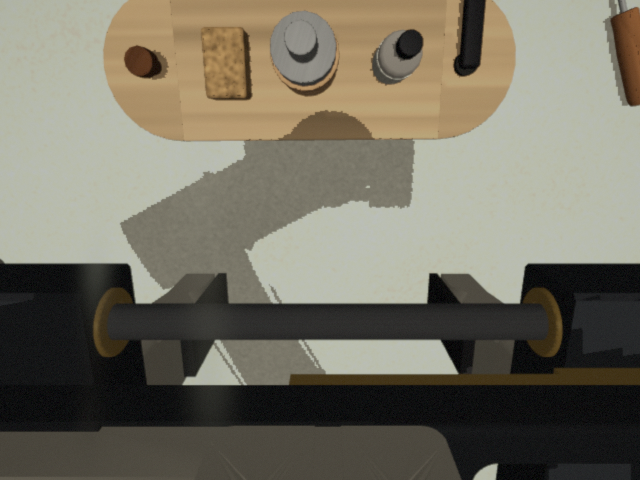

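View pics/side9.png

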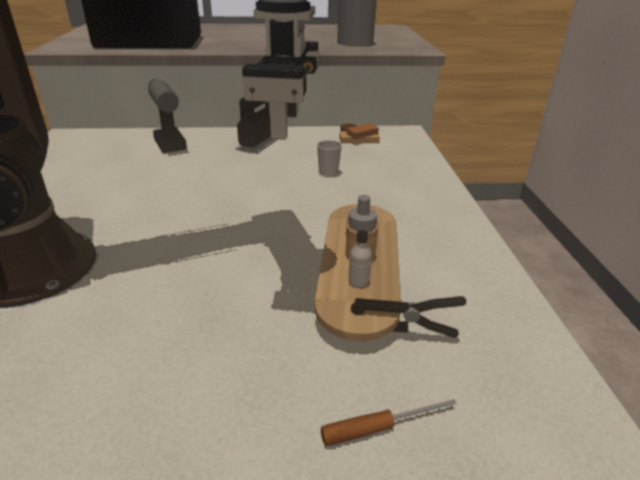

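View pics/scene9.png

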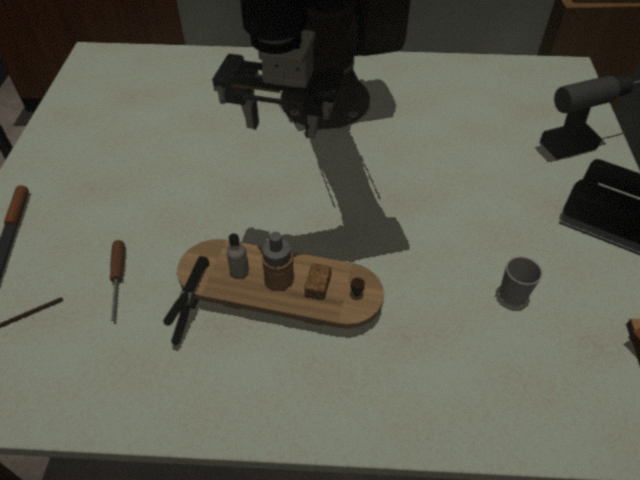

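```bash
python3 - <<'E'
from h import *
B=np.array([.622,-.0565]);a=-.181;u=np.array([np.cos(a),np.sin(a)]);w=np.array([-u[1],u[0]])
def fixr(P,r,c0):
    q=least_squares(lambda v:np.hypot(*(P-v).T)-r,c0,loss="soft_l1",f_scale=.001); return q.x,np.sqrt(np.mean(q.fun**2))
Cs=[("w9",)+wcloud("w9")]+[(n,cloud(load(f"pics/{n}9.npz")),0) for n in("scene","side")]
for n,W,_ in Cs:
    for nm,c0,r,zr in(("glue",(.608,-.131),.018,(.055,.095)),("cap",(.608,-.131),.009,(.125,.143)),("tube",(.621,-.056),.028,(.055,.105)),("post",(.621,-.056),.011,(.142,.165)),("dog",(.648,.0905),.013,(.055,.078))):
        m=(W[...,2]>zr[0])&(W[...,2]<zr[1])&(np.hypot(W[...,0]-c0[0],W[...,1]-c0[1])<r+.008)
        if m.sum()<15: print(n,nm,m.sum()); continue
        x,e=fixr(W[m][:,:2],r,c0); d=x-B; print(n,nm,m.sum(),x.round(4),"rms",e.round(4),"board",(d@u).round(4),(d@w).round(4))
E
```

```text
w9 glue 335 [ 0.6073 -0.1332] rms 0.0002 board -0.0006 -0.0781
w9 cap 97 [ 0.6075 -0.1333] rms 0.0002 board -0.0004 -0.0782
w9 tube 209 [ 0.6214 -0.0559] rms 0.0003 board -0.0007 0.0004
w9 post 183 [ 0.6207 -0.056 ] rms 0.0003 board -0.0013 0.0002
w9 dog 214 [0.648  0.0909] rms 0.0005 board -0.0009 0.1497
scene glue 260 [ 0.6085 -0.1292] rms 0.0011 board -0.0002 -0.0739
scene cap 61 [ 0.6076 -0.1296] rms 0.0012 board -0.001 -0.0745
scene tube 504 [ 0.6216 -0.052 ] rms 0.001 board -0.0012 0.0044
scene post 105 [ 0.6211 -0.0522] rms 0.0011 board -0.0017 0.0041
scene dog 68 [0.648  0.0942] rms 0.002 board -0.0016 0.1529
side glue 422 [ 0.6101 -0.1348] rms 0.0009 board 0.0024 -0.0792
side cap 88 [ 0.6104 -0.1343] rms 0.001 board 0.0026 -0.0786
side tube 352 [ 0.6239 -0.0568] rms 0.0009 board 0.0019 0.0001
side post 151 [ 0.6234 -0.0574] rms 0.0009 board 0.0016 -0.0007
side dog 0
```

The glue bottle is upright, but all three cameras put it 77–79 mm from the tube. It should be 75 mm, so I'll regrasp and shift it about 3 mm.

```bash
python3 go.py .6073 -.1332 .27 -1.1
```

```text
t 36.2 pos [ 0.491  -0.0507  0.2913] rot [ 3.1415e+00  1.0000e-04 -1.8290e-01] F [ 0.   0.1 -0.6] w 0.0878
need shift [0.4311 0.2    0.0708] turn [1.000e-04 1.000e-04 8.758e-01]
rows 7 half shift [0.2155 0.1    0.0354] third [0.1437 0.0667 0.0236]
```

```bash
python3 -m inch '0 0.431 0.2 0.07 0 0 0.876;0 0.431 0.2 0.07 0 0 0.876;0 0.431 0.2 0.07 0 0 0.876;0 0.431 0.2 0.07 0 0 0.876;0 0.431 0.2 0.07 0 0 0.876;0 0.431 0.2 0.07 0 0 0.876;0 0.431 0.2 0.07 0 0 0.876;0 0.431 0.2 0.07 0 0 0.876;0 0.431 0.2 0.07 0 0 0.876'; python3 go.py .6073 -.1332 .2 -1.752
```

```text
t: 37.1
eef_pos: [0.6074, -0.1329, 0.2705]
ee_rot: [-3.141, -0.0, -1.095]
force: [0.1, -0.9, 0.1]
width: 0.0877
t 37.1 pos [ 0.6074 -0.1329  0.2705] rot [-3.1414e+00 -1.0000e-04 -1.0954e+00] F [ 0.1 -0.9  0.1] w 0.0877
need shift [0.0006 0.0008 0.2349] turn [-2.00e-04 -0.00e+00  6.27e-01]
rows 5 half shift [0.0003 0.0004 0.1175] third [0.0002 0.0003 0.0783]
```

```bash
python3 -m inch '0 0 0.001 0 0 0 0.627;0 0 0.001 0 0 0 0.627;0 0 0.001 0 0 0 0.627;0 0 0.001 0 0 0 0.627;0 0 0.001 0.235 0 0 0.627;0 0 0.001 0.235 0 0 0.627;0 0 0.001 0.235 0 0 0.627;0 0 0.001 0.235 0 0 0.627;0 0 0.001 0.235 0 0 0.627'; python3 go.py .6073 -.1332 .085 -1.752
```

```text
t: 38.0
eef_pos: [0.6084, -0.1333, 0.2019]
ee_rot: [-3.139, 0.0, -1.754]
force: [-0.1, 0.8, -0.4]
width: 0.0879
t 38.0 pos [ 0.6084 -0.1333  0.2019] rot [-3.1386e+00  2.0000e-04 -1.7538e+00] F [-0.1  0.8 -0.4] w 0.0879
need shift [0.0005 0.0047 0.3897] turn [-0.0029  0.0001 -0.0017]
rows 3 half shift [0.0002 0.0024 0.1948] third [0.0002 0.0016 0.1299]
```

```bash
python3 -m inch '0 0 0.003 0.15 0 0 0;0 0 0.003 0.28 0 0 0;0 0 0.003 0.36 0 0 0;0 0 0.003 0.388 0 0 0;0 0 0.003 0.388 0 0 0;1 0 0.003 0.388 0 0 0;1 0 0.003 0.388 0 0 0;1 0 0.003 0.388 0 0 0;1 0 0.003 0.388 0 0 0;1 0 0.003 0.388 0 0 0;1 0 0.003 0.388 0 0 0;1 0 0.003 0.388 0 0 0' 15; python3 -m inch '1 0 0 0 0 0 0;1 0 0 0 0 0 0;1 0 0 0 0 0 0;1 0 0 0 0 0 0'; python3 go.py .6073 -.1302 .085 -1.752
```

```text
t: 39.2
eef_pos: [0.6064, -0.133, 0.0836]
ee_rot: [-3.141, -0.0, -1.755]
force: [-0.4, -0.2, 0.6]
width: 0.0368
t: 39.6
eef_pos: [0.6064, -0.133, 0.0835]
ee_rot: [-3.142, -0.0, -1.755]
force: [0.1, -0.1, 0.3]
width: 0.0355
t 39.6 pos [ 0.6064 -0.133   0.0835] rot [-3.1415 -0.     -1.755 ] F [ 0.1 -0.1  0.3] w 0.0355
need shift [-0.0099 -0.0014 -0.005 ] turn [-0.0001 -0.     -0.0029]
rows 1 half shift [-0.0049 -0.0007 -0.0025] third [-0.0033 -0.0005 -0.0017]
```

Lift 6 mm, shift 3 mm along the tool's −x (and 1 mm in y), then lower.

```bash
python3 -m inch '1 0 0 -0.02 0 0 0;1 0 0 -0.02 0 0 0;1 -0.0105 -0.003 -0.02 0 0 0;1 -0.0105 -0.003 -0.02 0 0 0;1 -0.0105 -0.003 -0.02 0 0 0;1 -0.0105 -0.003 0.001 0 0 0;1 -0.0105 -0.003 0.001 0 0 0;1 -0.0105 -0.003 0.001 0 0 0;1 -0.0105 -0.003 0.001 0 0 0'
```

```text
t: 40.5
eef_pos: [0.6078, -0.1301, 0.0831]
ee_rot: [3.142, 0.0, -1.755]
force: [0.3, -0.5, 0.7]
width: 0.0358
```

```bash
python3 -m inch '0 0 0 0 0 0 0;0 0 0 0 0 0 0;0 0 0 0 0 0 0;0 0 0 0 0 0 0;0 0 0 -0.15 0 0 0;0 0 0 -0.3 0 0 0;0 0 0 -0.45 0 0 0;0 0 0 -0.65 0 0 0;0 0 0 -0.65 0 0 0;0 0 0 -0.65 0 0 0'; python3 go.py .48 -.05 .29 -.85
```

```text
t: 41.5
eef_pos: [0.6088, -0.1301, 0.2811]
ee_rot: [-3.137, 0.001, -1.755]
force: [-0.2, -0.3, -1.0]
width: 0.0874
t 41.5 pos [ 0.6088 -0.1301  0.2811] rot [-3.1366e+00  1.1000e-03 -1.7550e+00] F [-0.2 -0.3 -1. ] w 0.0874
need shift [-0.184   0.4707 -0.0319] turn [-0.005  -0.0012 -0.8642]
rows 7 half shift [-0.092   0.2354 -0.016 ] third [-0.0613  0.1569 -0.0106]
```

```bash
python3 -m inch '0 -0.184 0.471 -0.03 0 0 -0.864;0 -0.184 0.471 -0.03 0 0 -0.864;0 -0.184 0.471 -0.03 0 0 -0.864;0 -0.184 0.471 -0.03 0 0 -0.864;0 -0.184 0.471 -0.03 0 0 -0.864;0 -0.184 0.471 -0.03 0 0 -0.864;0 -0.184 0.471 -0.03 0 0 -0.864;0 -0.184 0.471 -0.03 0 0 -0.864'; python3 -m inch '0 0 0 0 0 0 -0.64;0 0 0 0 0 0 -0.64;0 0 0 0 0 0 -0.64;0 0 0 0 0 0 -0.64;0 0 0 0 0 0 -0.64;0 0 0 0 0 0 -0.64;0 0 0 0 0 0 -0.64'; python3 snap.py w10; python3 - <<'E'
from h import *
from station import arm
B=np.array([.622,-.0565]);a=-.181;u=np.array([np.cos(a),np.sin(a)]);w=np.array([-u[1],u[0]])
def fixr(P,r,c0):
    q=least_squares(lambda v:np.hypot(*(P-v).T)-r,c0,loss="soft_l1",f_scale=.001); return q.x,np.sqrt(np.mean(q.fun**2))
W,f=wcloud("w10"); g=arm.grab_frame("side"); cv2.imwrite("pics/side10.png",g["img"][:,:,::-1])
for n,W in(("w10",W),("side",cloud(g))):
    for nm,c0,r,zr in(("glue",(.608,-.131),.018,(.055,.095)),("cap",(.608,-.131),.009,(.125,.143)),("tube",(.621,-.056),.028,(.055,.09)),("disc",(.621,-.056),.028,(.097,.108)),("body",(.621,-.056),.025,(.114,.133)),("post",(.621,-.056),.011,(.142,.165)),("dog",(.648,.0905),.013,(.055,.078))):
        m=(W[...,2]>zr[0])&(W[...,2]<zr[1])&(np.hypot(W[...,0]-c0[0],W[...,1]-c0[1])<r+.008)
        if m.sum()<15: print(n,nm,m.sum()); continue
        x,e=fixr(W[m][:,:2],r,c0); d=x-B; print(n,nm,m.sum(),x.round(4),"rms",e.round(4),"board",(d@u).round(4),(d@w).round(4))
E
```

```text
t: 42.3
eef_pos: [0.4785, -0.05, 0.2861]
ee_rot: [3.14, 0.001, -0.855]
force: [0.9, -0.5, -0.3]
width: 0.0875
t: 43.0
eef_pos: [0.4789, -0.05, 0.2867]
ee_rot: [3.141, 0.001, -0.185]
force: [0.7, -0.1, 0.0]
width: 0.0873
[ 0.47885057 -0.05003323  0.28671132] [ 3.14129845e+00  7.35398287e-04 -1.84854841e-01] 0.011234753951669035
w10 glue 387 [ 0.6079 -0.13  ] rms 0.0002 board -0.0007 -0.0749
w10 cap 122 [ 0.6081 -0.1303] rms 0.0002 board -0.0004 -0.0751
w10 tube 255 [ 0.6216 -0.0559] rms 0.0001 board -0.0005 0.0005
w10 disc 105 [ 0.6208 -0.0559] rms 0.0001 board -0.0013 0.0003
w10 body 217 [ 0.6209 -0.0561] rms 0.0002 board -0.0012 0.0002
w10 post 233 [ 0.6207 -0.056 ] rms 0.0002 board -0.0013 0.0002
w10 dog 235 [0.6482 0.0909] rms 0.0009 board -0.0007 0.1497
side glue 420 [ 0.6106 -0.1318] rms 0.0008 board 0.0023 -0.0761
side cap 87 [ 0.6108 -0.1311] rms 0.001 board 0.0025 -0.0754
side tube 194 [ 0.6242 -0.0569] rms 0.0007 board 0.0022 0.0
side disc 112 [ 0.6232 -0.0567] rms 0.0009 board 0.0012 0.0001
side body 251 [ 0.6234 -0.0571] rms 0.001 board 0.0015 -0.0004
side post 149 [ 0.6234 -0.057 ] rms 0.001 board 0.0015 -0.0002
side dog 0
```

View pics/w10.png

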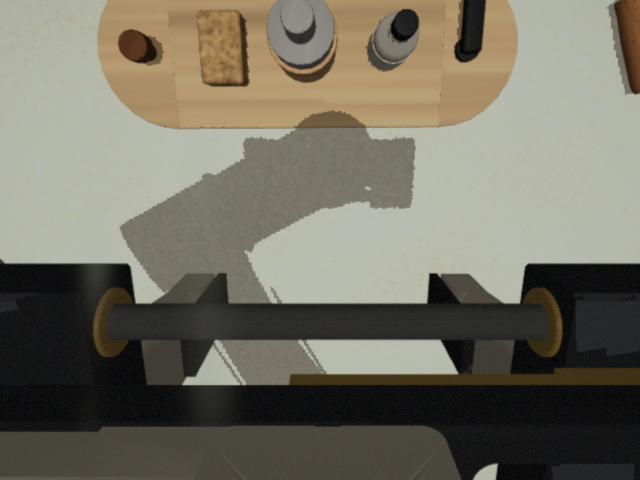

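All in place within about 1–2 mm, and the robot is clear. I'm handing in.

```bash
python3 -c "
from station import arm
print(arm.job_done())"
```

```text
the job is handed in; nothing more can be done
None
```

The glue-up is set and handed in after about 43 s of robot time. I did it in the order asked: tube on the board's middle, disc on the tube, weight on the disc, then the glue bottle and the cork block. The tin and the screwdriver were never approached and look unmoved in the pictures.

**First glue placing:** the bottle ended about 3 mm too close to the clamp, so I regrasped it and shifted it 3 mm.

**Last checks (wrist camera, board's own axes):**

| Item | Off the centre line | Along the line from the middle | Should be |
|---|---|---|---|
| Tube | −0.5 mm | 0.5 mm | 0 |
| Disc | −1.3 mm | 0.3 mm | 0 |
| Weight | −1.3 mm | 0.2 mm | 0 |
| Glue bottle | −0.7 mm | −74.9 mm | −75 mm |
| Cork block | about −2 mm | 75.2 mm | 75 mm |

- **Uprightness:** the stack and the bottle stand straight, with their upper and lower parts on the same axis within 1 mm.
- **Cork block:** its figures are from the check before the glue shift. The last picture shows it still flat in the same place, but I did not measure it again.
- **Disagreement:** the side camera puts the tube, stack and bottle 2–3 mm further back than the wrist camera does. The scene camera, used only in the check before the glue shift, put everything on the line about 4 mm further toward the dog. All three cameras agreed on the spacing between tube and bottle to within about 1.5 mm.

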